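# Find the rattling case and hold it out

## Robot

A 6-joint arm with a two-finger parallel gripper is mounted at the origin on the work surface. World frame = base frame: x ahead of the robot, y to its left, z up, the work surface at z = 0. Lengths are in m, angles in rad, forces in N, time in s.
With the tool pointing down it reaches from about 0.3 to 0.875 m from the base axis. Payload 6.4 kg.
Tool frame: the origin (TCP) lies midway between the tips of the shut fingers; the grasp point (between the pads) lies robot.pinch_z behind it (robot.pinch_z is the distance from the TCP to the grasp point, in m); z points along the fingers, y is the direction in which the jaws open and shut (so a half turn about z gives the same grasp; the last joint's range is limited). The gripper opens to 85 mm and grips with 20 to 120 N. Pads are 22 mm wide; open, the fingers measure 114 mm over their backs; the gripper's body (76 mm by 85 mm) begins 54 mm behind the grasp point. The pads swing forward as they close: fully open they stand 13 mm farther back than shut.
Start: joints at [1.007, 0.181, 1.607, -0, 1.354, -0.206], TCP at [0.201, 0.539, 0.231] pointing down, gripper open.
Joint ranges: [-2.99, 2.99], [-0.89, 2.07], [0.3, 2.58], [-1.14, 4.28], [0, 2.63], [-3.12, 3.12]. Speed limits (rad/s): [2.57, 2.57, 3.01, 3.14, 3.14, 3.14].

## Interface

Orientations are given as [roll, pitch, yaw] about the fixed x, y, z axes, in that order (R = Rz(yaw) Ry(pitch) Rx(roll)).
In Python, from plant import robot gives the robot as it stands.
- The arm moves only by the shell command python3 -m inch 'ROWS'. ROWS is JSON, a list of rows, each a list of 7 numbers: the shift along the tool's x, y, z in cm, then the turn, a rotation vector about the tool's x, y, z in degrees, then the closure, from -1 (fully open) to 1 (shut), so that 0 is half open. In form: [[dx, dy, dz, rx, ry, rz, grip], ...]. A call has 1 to 8 rows; each row shifts and turns the commanded pose from where the row before left it, along the tool's axes as they then stand; what a row does not reach is not made up. A row lasts 1/10 s, in which the tool goes at most 50 mm and 8.59 degrees, less where a joint would pass 70% of its speed; a pose out of reach is approached as far as the arm can. A call is refused whole if a number of a shift passes 5 or a number of a turn 8.59, either way. A call with a gripper value outside its range is refused whole. The fingers move at their own pace and stop on an object; the grip force is fixed at half the most. Time passes only in rows, so rows that do not move let the fingers close. It gives the time, the measured TCP pose, the force and the opening at its end, in the units of the state.
- robot.state(): the state, without advancing time (a new reading comes with each control period).
- robot.grab_frame(name): name is "scene" or "top"; returns a dict with "image" (420x560x3 uint8, red, green, blue), "K" (3x3 intrinsics, pixels), "R" (3x3) and "t" (3): a world point X has camera coordinates R X + t. Camera axes: x right, y down, z forward; pixel columns grow to the right and rows downward; lengths in m; the calibration is good to about 2 mm. A picture is of the moment at which its call begins. There is no depth.
- robot.sign_off(): hands the job in, once; it reports no verdict.
The state is a dict: "t": time; "joint_pos": joint angles; "qd": joint speeds; "effort": joint torques, N m; "tcp_pos": TCP position; "ee_rot": TCP orientation; "ft_force": force on the tool from outside, world axes, zero at the start; "torque": the same for the moment, N m; "gripper_width": opening from 0.0 (shut) to 1.0 (fully open).
Only numpy, scipy, OpenCV 4.12 (cv2) and the standard library are available. Lean on these libraries where they do the work, as an engineer would, in place of code of your own. Each camera call takes 0.05 s, during which the arm holds its last target.

## Task

One of the three sealed cases on the mat has a part loose inside: test them in turn from left to right (the robot's left first), lifting each one clear, tipping it about 30 degrees latch end down and then about 30 degrees latch end up so that anything loose runs from end to end, and standing it back on the mat. Then pick up the one that rattles and finish while holding it out, level and still, centred 10 to 25 cm above the green handover spot, not putting it down or letting go, with the two sound cases standing upright on the mat. Leave everything else on the bench where it is.

Things in the scene. Friction and masses are not known exactly. Their poses are not given: they have to be found in the camera images.
- case_left: left one of three identical sealed cases on the mat (left = robot's left, +y): blue, white lid, orange latch at one end; 120 mm long (its x), 60 wide (y), 50 high, 0.35 to 0.5 kg in all. Origin: centre of underside, z up, x AWAY from the latch (latch at x = -60 mm, starts facing the robot). Rigid: grip firmly (40 N) across the width. Weights vary and tell nothing of the contents
- case_middle: middle one of three identical sealed cases on the mat (left = robot's left, +y): blue, white lid, orange latch at one end; 120 mm long (its x), 60 wide (y), 50 high, 0.35 to 0.5 kg in all. Origin: centre of underside, z up, x AWAY from the latch (latch at x = -60 mm, starts facing the robot). Rigid: grip firmly (40 N) across the width. Weights vary and tell nothing of the contents
- case_right: right one of three identical sealed cases on the mat (left = robot's left, +y): blue, white lid, orange latch at one end; 120 mm long (its x), 60 wide (y), 50 high, 0.35 to 0.5 kg in all. Origin: centre of underside, z up, x AWAY from the latch (latch at x = -60 mm, starts facing the robot). Rigid: grip firmly (40 N) across the width. Weights vary and tell nothing of the contents
- mat: black rubber mat fixed on the bench, 150 (x) by 380 mm (y), 3 thick; origin: centre of underside. Cases in a row along its y, 125 mm apart, aligned with it. Two hold snug packs that do not move; one, drawn anew each time, a hidden loose 0.19 kg steel ball that rolls 76 mm end to end once tipped over 7 degrees, and stays at that end when levelled slowly: 0.14 N m between the two ends
- spot: flat green disc with a white centre fixed on the bench beyond the mat, 70 mm across, 2 mm thick: the handover spot. Origin: its centre, on the bench
- wash_bottle: white wash bottle with a red cap, 68 mm across, 170 tall, bystander. Origin: centre of its underside
- amber_jar: amber glass jar with black lid, 64 mm across, 90 tall, bystander. Origin: centre of its underside
- tip_box: grey box with clear lid, 87 x 122 mm, 65 high, bystander. Origin: centre of its underside
- dishes: stack of three clear round dishes, 88 mm across, 44 high, bystander. Origin: centre of its underside
- counter: small round steel tally counter, 44 mm across, 34 high, bystander. Origin: centre of its underside
- vial_rack: orange rack of capped vials, 60 x 140 mm, 56 high, bystander. Origin: centre of its underside

How it is judged:
By the outcome, as a careful person would: the job done as asked, in the order asked, and still so for the second after the job is handed in, while the arm keeps its last pose, push and grip.
It also fails if it takes over 72 s, if anything falls off the work surface, if the arm or the gripper's body presses on something with over 40 N, if the wrist force passes 120 N, or if a joint passes its speed limit or range.

## Working session

There is one attempt and no reset: what is moved stays moved. The work goes in short steps, Python scripts to look and compute and a shell command to move; the robot and the scene stay as the last step left them, time stands still between calls to the robot, and variables do not carry over. Pictures are saved under pics/ and viewed, and the job is handed in when it is done.

```bash
ls; mkdir -p pics; python3 - <<'E'
from plant import robot
import cv2
print(robot.pinch_z); print(robot.state())
for n in("scene","top"):
    f=robot.grab_frame(n); cv2.imwrite(f"pics/{n}0.png",f["image"][:,:,::-1]); print(n,f["K"],f["R"],f["t"])
E
```

```text
pics
0.0187
{'t': 0.0, 'joint_pos': array([ 1.00665501e+00,  1.81566069e-01,  1.60798789e+00,  2.20638021e-05,
        1.35381814e+00, -2.06320328e-01]), 'qd': array([-6.87347183e-04,  9.90177727e-04, -2.04839073e-04, -3.53219727e-05,
        5.02333456e-04, -6.50267222e-04]), 'effort': array([ 1.14994331e-03, -4.44867110e+01, -3.51338089e+01, -1.58944144e-04,
        9.37525911e-03,  3.46009642e-06]), 'tcp_pos': array([0.20107279, 0.53811149, 0.23037981]), 'ee_rot': array([-3.13985536e+00, -3.85617999e-04,  2.78376656e+00]), 'ft_force': array([ 0.1918971 ,  0.17546282, -1.34867648]), 'torque': array([ 0.00024271, -0.02916406,  0.00928233]), 'gripper_width': 1.004250236880236}
scene [[467.1824321    0.         278.79540675]
 [  0.         467.1824321  201.00399885]
 [  0.           0.           1.        ]] [[ 0.66663383  0.74512739  0.019609  ]
 [ 0.52823923 -0.4537056  -0.71771481]
 [-0.52589225  0.48881121 -0.69606102]] [-0.34482854 -0.23208354  1.43480017]
top [[390.45682184   0.         278.29127642]
 [  0.         390.45682184 206.53024182]
 [  0.           0.           1.        ]] [[-0.01368603 -0.99977079  0.01646382]
 [-0.99649787  0.01227916 -0.08271164]
 [ 0.08249052 -0.01753815 -0.99643752]] [0.01362621 0.53001438 1.27171974]
```

View pics/scene0.png

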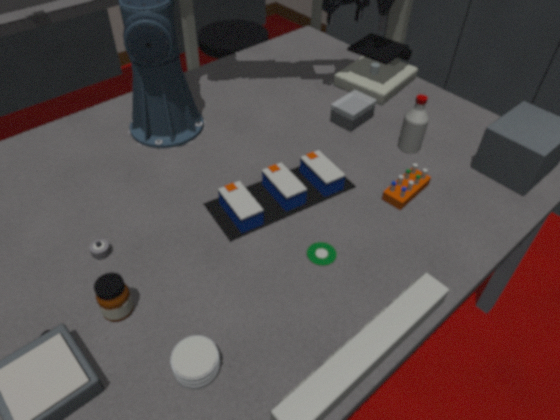

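View pics/top0.png

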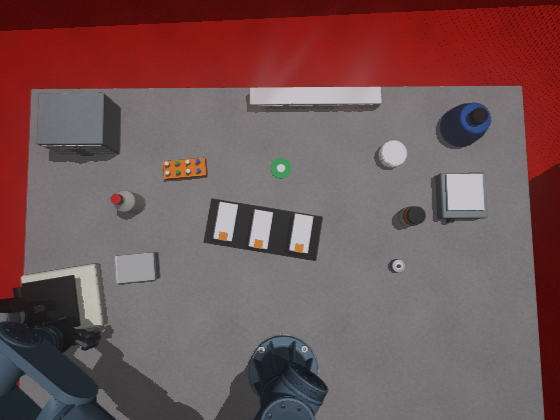

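The top view shows the three cases at about (226,222), (261,230) and (300,233), latches toward the robot. The spot is at (281,168), and the gripper is at bottom left by the beige scale.

```bash
cat > h.py <<'E'
import cv2,numpy as np
from plant import robot
from scipy.spatial.transform import Rotation as Ro
def ray(f,p,z):
    d=np.linalg.inv(f["K"])@np.array([p[0],p[1],1.]); c=-f["R"].T@f["t"]; w=f["R"].T@d
    return (c+w*(z-c[2])/w[2])
def cases(f,z=0.053,win=(195,195,330,268)):
    im=f["image"]; hsv=cv2.cvtColor(im,cv2.COLOR_RGB2HSV)
    x0,y0,x1,y1=win
    w=((hsv[...,2]>130)&(hsv[...,1]<60)); o=((hsv[...,0]<22)&(hsv[...,1]>130)&(hsv[...,2]>110))
    m=np.zeros(w.shape,np.uint8); m[y0:y1,x0:x1]=((w|o)[y0:y1,x0:x1])*255
    cs,_=cv2.findContours(m,cv2.RETR_EXTERNAL,cv2.CHAIN_APPROX_NONE)
    out=[]
    for c in cs:
        if cv2.contourArea(c)<150: continue
        P=np.array([ray(f,p[0],z)[:2] for p in c],np.float32)
        r=cv2.minAreaRect(P*1000); b=cv2.boxPoints(r)
        e=[b[1]-b[0],b[2]-b[1]]; l=max(e,key=np.linalg.norm); l=l*np.sign(l[0])
        out.append((np.round(np.array(r[0])/1000,4),np.round(r[1],1),round(float(np.degrees(np.arctan2(l[1],l[0]))),2)))
    return sorted(out,key=lambda o:-o[0][1])
def st():
    s=robot.state(); R=Ro.from_euler('xyz',s["ee_rot"]).as_matrix()
    print("t",round(s["t"],2),"tcp",np.round(s["tcp_pos"],4),"grasp",np.round(s["tcp_pos"]-R[:,2]*robot.pinch_z,4),"rpy",np.round(np.degrees(s["ee_rot"]),2),"F",np.round(s["ft_force"],2),"M",np.round(s["torque"],3),"w",round(s["gripper_width"],3),"q",np.round(s["joint_pos"],2))
    return s,R
E
python3 - <<'E'
from h import *
f=robot.grab_frame("top"); g=robot.grab_frame("scene")
for c in cases(f): print(c)
for ff,win in((f,(260,150,300,185)),(g,(300,235,345,270))):
    hsv=cv2.cvtColor(ff["image"],cv2.COLOR_RGB2HSV); m=((hsv[...,0]>45)&(hsv[...,0]<85)&(hsv[...,1]>120)).astype(np.uint8)
    cs,_=cv2.findContours(m,cv2.RETR_EXTERNAL,cv2.CHAIN_APPROX_NONE); c=max(cs,key=cv2.contourArea)
    P=np.array([ray(ff,p[0],.002)[:2] for p in c],np.float32); print("spot",cv2.fitEllipse(P*1000))
# mat
hsv=f["image"].max(2); m=np.zeros(hsv.shape,np.uint8); m[190:270,195:332]=(hsv[190:270,195:332]<60)*255
b=f["image"].astype(int); m2=((b[...,2]-b[...,0])>30); 
m=cv2.morphologyEx(m,cv2.MORPH_CLOSE,np.ones((3,3)))
cs,_=cv2.findContours(m,cv2.RETR_EXTERNAL,cv2.CHAIN_APPROX_NONE); c=max(cs,key=cv2.contourArea)
print("mat",cv2.minAreaRect(np.array([ray(f,p[0],.003)[:2] for p in c],np.float32)*1000))
im=g["image"]; hs=cv2.cvtColor(im,cv2.COLOR_RGB2HSV)
# top corners from scene view: white lids
w=np.zeros(hs.shape[:2],np.uint8); x=((hs[...,2]>110)&(hs[...,1]<70))|((hs[...,0]<20)&(hs[...,1]>130)&(hs[...,2]>110)); w[145:235,210:350]=x[145:235,210:350]*255
cs,_=cv2.findContours(w,cv2.RETR_EXTERNAL,cv2.CHAIN_APPROX_NONE)
for c in cs:
    if cv2.contourArea(c)>150: print("scene",cv2.minAreaRect(np.array([ray(g,p[0],.053)[:2] for p in c],np.float32)*1000))
st()
E
```

```text
(array([0.482 , 0.1784]), array([ 59.9, 121.4]), -10.12)
(array([0.4555, 0.0652]), array([ 59.8, 122. ]), -9.93)
(array([ 0.4409, -0.0647]), array([ 59.9, 121.6]), -9.94)
spot ((664.024658203125, -2.4236693382263184), (63.50150680541992, 65.62252807617188), 83.90769958496094)
spot ((667.8482666015625, -3.182278871536255), (63.528076171875, 65.1550064086914), 144.39524841308594)
mat ((456.4625549316406, 59.45262145996094), (376.4529113769531, 149.06497192382812), 79.91842651367188)
scene ((442.84832763671875, -62.08861541748047), (63.95227813720703, 128.08731079101562), 79.89387512207031)
scene ((456.6622619628906, 67.33845520019531), (62.95441818237305, 129.75726318359375), 79.89671325683594)
scene ((483.97259521484375, 181.78480529785156), (64.01778411865234, 128.39389038085938), 79.152587890625)
t 0.2 tcp [0.2012 0.5383 0.2307] grasp [0.2012 0.5383 0.2494] rpy [-1.7994e+02 -1.0000e-02  1.5950e+02] F [ 0.38 -0.21 -0.38] M [ 0.058 -0.009 -0.019] w 0.999 q [ 1.01  0.18  1.61  0.    1.35 -0.21]
```

```bash
cat >> h.py <<'E'
def need(x,y,z,yaw=170.):
    """remaining: turn rotvec (deg, tool), shift (cm) in the target's tool axes; and in present axes. z is TCP z"""
    s,R=st(); T=Ro.from_euler('xyz',[180,0,yaw],degrees=True).as_matrix()
    d=np.array([x,y,z])-s["tcp_pos"]
    print("turn",np.round(np.degrees(Ro.from_matrix(R.T@T).as_rotvec()),2),"shift after turn",np.round(100*T.T@d,2),"shift now",np.round(100*R.T@d,2))
E
python3 -m inch '[[0,0,0,0,0,-5.2,-1],[0,0,0,0,0,-5.2,-1],[-3.4,-3.0,0,0,0,0,-1],[-3.4,-3.0,0,0,0,0,-1],[-3.4,-3.0,0,0,0,0,-1],[-3.4,-3.0,0,0,0,0,-1],[-3.4,-3.0,0,0,0,0,-1],[-3.4,-3.0,0,0,0,0,-1]]'
python3 -c "
from h import *
need(.4825,.179,.12)"
```

```text
t: 1.0
tcp_pos: [0.3714, 0.3241, 0.2313]
ee_rot: [3.141, 0.0, 2.966]
ft_force: [0.9, 0.2, -0.3]
gripper_width: 0.999
t 1.0 tcp [0.3714 0.3241 0.2313] grasp [0.3714 0.3241 0.25  ] rpy [1.7999e+02 1.0000e-02 1.6991e+02] F [ 0.94  0.16 -0.3 ] M [-0.019 -0.017  0.07 ] w 0.999 q [ 0.48 -0.01  1.81 -0.    1.34 -0.92]
turn [ 0.01  0.01 -0.09] shift after turn [-13.46 -12.36  11.13] shift now [-13.48 -12.34  11.13]
```

```bash

python3 -m inch '[[-3.4,-3.1,1,0,0,0,-1],[-3.4,-3.1,2,0,0,0,-1],[-3.4,-3.1,2,0,0,0,-1],[-3.2,-3.0,2,0,0,0,-1],[0,0,4,0,0,0,-1],[0,0,0,0,0,0,-1]]'
python3 -c "
from h import *
f=robot.grab_frame('top'); cv2.imwrite('pics/t1.png',cv2.resize(f['image'][150:320,150:370,::-1],None,fx=3,fy=3))
f=robot.grab_frame('scene'); cv2.imwrite('pics/s1.png',cv2.resize(f['image'][60:260,180:400,::-1],None,fx=3,fy=3))
need(.4825,.179,.007)"
```

```text
t: 1.6
tcp_pos: [0.4773, 0.1794, 0.1165]
ee_rot: [-3.139, -0.01, 2.962]
ft_force: [-0.9, 0.3, 0.8]
gripper_width: 1.001
t 1.7 tcp [0.48   0.1813 0.1211] grasp [0.48   0.1813 0.1398] rpy [-1.7996e+02 -1.4000e-01  1.6990e+02] F [ 0.38 -0.01  0.09] M [ 0.026 -0.007  0.057] w 1.001 q [ 0.13  0.18  1.85  0.    1.11 -1.27]
turn [-0.04 -0.14 -0.1 ] shift after turn [-0.29 -0.18 11.41] shift now [-0.32 -0.17 11.41]
```

View pics/s1.png

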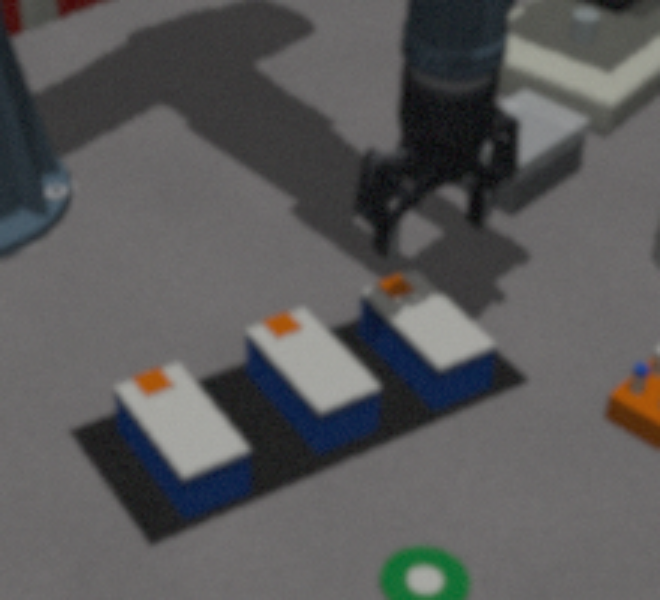

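The gripper is over the left case, at crop (430,290), with the jaws straddling its width. Next I descend and grip.

```bash

python3 -m inch '[[-0.3,-0.2,4,0,0,0,-1],[0,0,4,0,0,0,-1],[0,0,2.4,0,0,0,-1],[0,0,1,0,0,0,-1],[0,0,0,0,0,0,-1],[0,0,0,0,0,0,-1]]'
python3 -c "
from h import *
need(.4825,.179,.007)"
python3 -m inch '[[0,0,0,0,0,0,1],[0,0,0,0,0,0,1],[0,0,0,0,0,0,1],[0,0,0,0,0,0,1],[0,0,0,0,0,0,1],[0,0,0,0,0,0,1]]'
python3 -c "
from h import *
st()"
```

```text
t: 2.3
tcp_pos: [0.485, 0.1795, 0.0094]
ee_rot: [3.141, 0.003, 2.966]
ft_force: [0.4, -0.1, 0.7]
gripper_width: 1.001
t 2.3 tcp [0.485  0.1795 0.0094] grasp [0.4849 0.1795 0.0281] rpy [179.94   0.18 169.96] F [ 0.41 -0.06  0.74] M [0.01  0.047 0.005] w 1.001 q [ 0.12  0.37  1.89  0.    0.88 -1.27]
turn [ 0.06  0.18 -0.04] shift after turn [ 0.24 -0.09  0.24] shift now [ 0.24 -0.09  0.24]
t: 2.9
tcp_pos: [0.4849, 0.1792, 0.0092]
ee_rot: [3.14, 0.003, 2.965]
ft_force: [-1.0, 1.5, 6.5]
gripper_width: 0.692
t 2.9 tcp [0.4849 0.1792 0.0092] grasp [0.4849 0.1792 0.0279] rpy [1.7993e+02 1.7000e-01 1.6991e+02] F [-0.99  1.54  6.48] M [0.047 0.153 0.064] w 0.692 q [ 0.12  0.37  1.89  0.    0.88 -1.27]
```

```bash

python3 -m inch '[[0,0,-2,0,0,0,1],[0,0,-3,0,0,0,1],[0,0,-4,0,0,0,1],[0,0,-3,0,0,0,1],[0,0,-2,0,0,0,1],[0,0,0,0,0,0,1],[0,0,0,0,0,0,1]]'
python3 -c "
from h import *
st()"
python3 -m inch '[[0,0,0,0,-5,0,1],[0,0,0,0,-5,0,1],[0,0,0,0,-5,0,1],[0,0,0,0,-5,0,1],[0,0,0,0,-5,0,1],[0,0,0,0,-5,0,1],[0,0,0,0,0,0,1],[0,0,0,0,0,0,1]]'
python3 -c "
from h import *
st()
f=robot.grab_frame('scene'); cv2.imwrite('pics/s2.png',cv2.resize(f['image'][60:260,180:400,::-1],None,fx=3,fy=3))"

```

```text
t: 3.6
tcp_pos: [0.483, 0.1787, 0.1471]
ee_rot: [3.142, 0.0, 2.965]
ft_force: [0.0, -0.1, -4.2]
gripper_width: 0.695
t 3.6 tcp [0.483  0.1787 0.1471] grasp [0.483  0.1787 0.1658] rpy [180.    0.  169.9] F [ 0.03 -0.08 -4.19] M [ 0.021  0.023 -0.037] w 0.695 q [ 0.12  0.14  1.83  0.    1.17 -1.27]
t: 4.4
tcp_pos: [0.482, 0.1787, 0.1457]
ee_rot: [-3.14, 0.519, 2.967]
ft_force: [0.9, 0.2, -2.2]
gripper_width: 0.699
t 4.4 tcp [0.482  0.1787 0.1457] grasp [0.4729 0.1803 0.1619] rpy [-179.91   29.72  169.98] F [ 0.94  0.23 -2.15] M [0.059 0.479 0.024] w 0.699 q [ 0.25 -0.09  2.17 -0.37  0.61 -0.88]
```

View pics/s2.png

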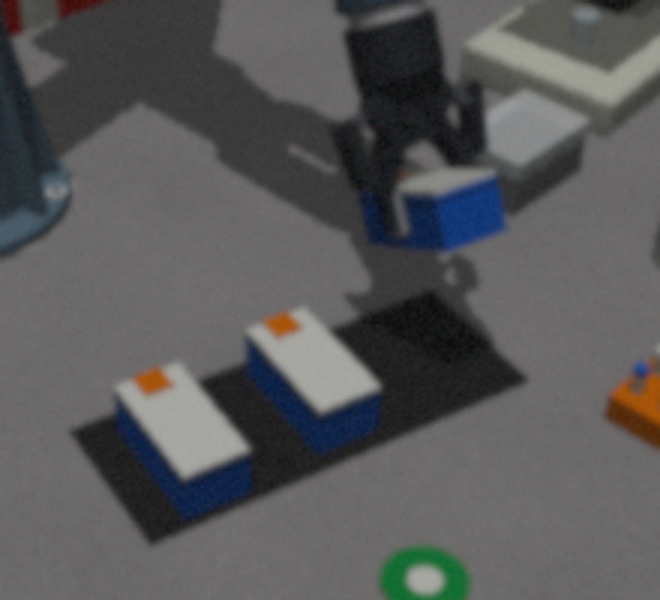

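The latch end is down, the far end is raised, and the case is well clear of the mat. I'll level it slowly and average the moment.

```bash
cat >> h.py <<'E'
def avg(n=8):
    """average moment in case axes (tool y = case y) over n short holds"""
    A=[];B=[]
    for _ in range(n):
        robot.grab_frame("top"); s=robot.state(); R=Ro.from_euler('xyz',s["ee_rot"]).as_matrix(); A.append(R.T@s["torque"]);B.append(s["ft_force"])
    print("M tool",np.round(np.mean(A,0),3),"sd",np.round(np.std(A,0),3),"F",np.round(np.mean(B,0),2)); st()
E
python3 -m inch '[[0,0,0,0,0,0,1],[0,0,0,0,0,0,1]]' >/dev/null
python3 -m inch '[[0,0,0,0,4,0,1],[0,0,0,0,4,0,1],[0,0,0,0,4,0,1],[0,0,0,0,4,0,1],[0,0,0,0,4,0,1],[0,0,0,0,4,0,1],[0,0,0,0,3,0,1],[0,0,0,0,2,0,1]]'
python3 -m inch '[[0,0,0,0,1,0,1],[0,0,0,0,0,0,1],[0,0,0,0,0,0,1],[0,0,0,0,0,0,1]]'
python3 -c "
from h import *
avg()"
```

```text
t: 5.45
tcp_pos: [0.4849, 0.1785, 0.1479]
ee_rot: [3.141, 0.017, 2.965]
ft_force: [-0.4, -0.2, -3.5]
gripper_width: 0.694
t: 5.85
tcp_pos: [0.4831, 0.1789, 0.1474]
ee_rot: [3.142, 0.0, 2.966]
ft_force: [0.4, 0.8, -3.4]
gripper_width: 0.695
M tool [ 0.011 -0.001 -0.   ] sd [0.031 0.015 0.027] F [-0.16  0.12 -3.8 ]
t 6.25 tcp [0.4833 0.1789 0.1475] grasp [0.4833 0.1789 0.1662] rpy [1.8000e+02 1.0000e-02 1.6991e+02] F [ 0.16  0.41 -4.03] M [0.012 0.012 0.01 ] w 0.693 q [ 0.12  0.14  1.83 -0.    1.17 -1.27]
```

```bash

python3 -m inch '[[0,0,0,0,5,0,1],[0,0,0,0,5,0,1],[0,0,0,0,5,0,1],[0,0,0,0,5,0,1],[0,0,0,0,5,0,1],[0,0,0,0,5,0,1],[0,0,0,0,0,0,1],[0,0,0,0,0,0,1]]'
python3 -c "
from h import *
st()
f=robot.grab_frame('scene'); cv2.imwrite('pics/s3.png',cv2.resize(f['image'][60:260,180:400,::-1],None,fx=3,fy=3))"
python3 -m inch '[[0,0,0,0,0,0,1],[0,0,0,0,0,0,1]]' >/dev/null
python3 -m inch '[[0,0,0,0,-4,0,1],[0,0,0,0,-4,0,1],[0,0,0,0,-4,0,1],[0,0,0,0,-4,0,1],[0,0,0,0,-4,0,1],[0,0,0,0,-4,0,1],[0,0,0,0,-3,0,1],[0,0,0,0,-2,0,1]]'
python3 -m inch '[[0,0,0,0,-1,0,1],[0,0,0,0,0,0,1],[0,0,0,0,0,0,1],[0,0,0,0,0,0,1]]'
python3 -c "
from h import *
avg()
need(.485,.179,.0095)"
```

```text
t: 7.05
tcp_pos: [0.4836, 0.1787, 0.1467]
ee_rot: [-3.141, -0.522, 2.965]
ft_force: [-0.1, 0.1, -3.2]
gripper_width: 0.697
t 7.05 tcp [0.4836 0.1787 0.1467] grasp [0.4928 0.177  0.1629] rpy [-179.98  -29.93  169.88] F [-0.14  0.11 -3.2 ] M [-0.1   -0.589 -0.013] w 0.697 q [ 0.05  0.49  1.48  0.11  1.69 -1.36]
t: 8.1
tcp_pos: [0.4824, 0.1792, 0.1481]
ee_rot: [3.141, -0.015, 2.966]
ft_force: [0.6, -0.5, -3.6]
gripper_width: 0.698
t: 8.5
tcp_pos: [0.4837, 0.1787, 0.1475]
ee_rot: [3.142, -0.0, 2.965]
ft_force: [0.4, -0.3, -3.1]
gripper_width: 0.693
M tool [ 0.001 -0.011  0.001] sd [0.033 0.025 0.025] F [ 0.08 -0.16 -3.71]
t 8.9 tcp [0.4834 0.1787 0.1473] grasp [0.4834 0.1787 0.166 ] rpy [-1.8000e+02 -1.0000e-02  1.6989e+02] F [ 0.47  0.12 -4.41] M [ 0.007  0.034 -0.016] w 0.699 q [ 0.12  0.14  1.83  0.    1.17 -1.27]
t 8.9 tcp [0.4834 0.1787 0.1473] grasp [0.4834 0.1787 0.166 ] rpy [-1.8000e+02 -1.0000e-02  1.6989e+02] F [ 0.47  0.12 -4.41] M [ 0.007  0.034 -0.016] w 0.699 q [ 0.12  0.14  1.83  0.    1.17 -1.27]
turn [-0.   -0.01 -0.11] shift after turn [-0.15  0.06 13.78] shift now [-0.15  0.06 13.78]
```

View pics/s3.png

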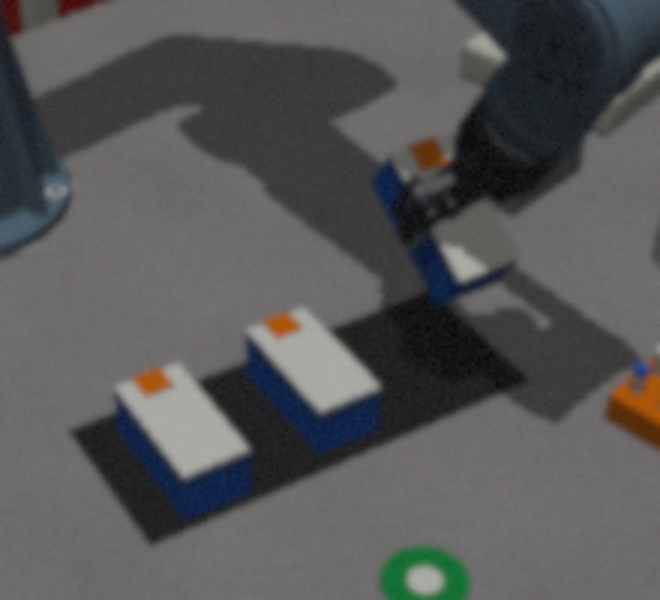

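The latch end is up in this view. The moment changed by only 0.01 N m between the two ends, so the left case is sound. I'm setting it down.

```bash

python3 -m inch '[[0,0,3,0,0,0,1],[0,0,4,0,0,0,1],[0,0,3.5,0,0,0,1],[0,0,2,0,0,0,1],[0,0,0.8,0,0,0,1],[0,0,0.3,0,0,0,1],[0,0,0,0,0,0,1],[0,0,0,0,0,0,1]]'
python3 -c "
from h import *
st()"
```

```text
t: 9.7
tcp_pos: [0.4847, 0.179, 0.0128]
ee_rot: [3.141, 0.003, 2.965]
ft_force: [-0.2, -0.3, -4.7]
gripper_width: 0.697
t 9.7 tcp [0.4847 0.179  0.0128] grasp [0.4847 0.179  0.0315] rpy [1.7996e+02 1.5000e-01 1.6991e+02] F [-0.17 -0.34 -4.66] M [-0.021 -0.005 -0.012] w 0.697 q [ 0.12  0.37  1.89 -0.    0.89 -1.27]
```

```bash

python3 -m inch '[[0,0,0.2,0,0,0,1],[0,0,0.2,0,0,0,1],[0,0,0,0,0,0,1],[0,0,0,0,0,0,1]]'
python3 -c "
from h import *
st()"
```

```text
t: 10.1
tcp_pos: [0.4844, 0.1789, 0.0092]
ee_rot: [3.141, 0.002, 2.965]
ft_force: [-4.7, -0.3, 10.2]
gripper_width: 0.696
t 10.1 tcp [0.4844 0.1789 0.0092] grasp [0.4844 0.1789 0.0279] rpy [1.7997e+02 1.1000e-01 1.6991e+02] F [-4.69 -0.34 10.18] M [-0.022  0.494 -0.035] w 0.696 q [ 0.12  0.37  1.89 -0.    0.88 -1.27]
```

```bash

python3 -m inch '[[0,0,0,0,0,0,-1],[0,0,0,0,0,0,-1],[0,0,0,0,0,0,-1],[0,0,0,0,0,0,-1],[0,0,-2,0,0,0,-1],[0,0,-4,0,0,0,-1],[0,0,-4,0,0,0,-1],[0,0,-2,0,0,0,-1]]'
python3 -c "
from h import *
need(.4562,.066,.12)"
```

```text
t: 10.9
tcp_pos: [0.4852, 0.1791, 0.1309]
ee_rot: [3.14, 0.005, 2.965]
ft_force: [-0.3, -0.6, 0.7]
gripper_width: 1.003
t 10.9 tcp [0.4852 0.1791 0.1309] grasp [0.4851 0.1791 0.1496] rpy [179.92   0.26 169.91] F [-0.26 -0.64  0.74] M [ 0.008 -0.063 -0.003] w 1.003 q [ 0.12  0.17  1.84  0.    1.13 -1.27]
turn [ 0.08  0.26 -0.09] shift after turn [  0.89 -11.64   1.09] shift now [  0.88 -11.64   1.07]
```

```bash

python3 -m inch '[[0.2,-3,0,0,0,0,-1],[0.2,-3.5,0,0,0,0,-1],[0.2,-3.2,0.5,0,0,0,-1],[0.2,-1.8,0.5,0,0,0,-1],[0,0,0,0,0,0,-1],[0,0,0,0,0,0,-1]]'
python3 -c "
from h import *
f=robot.grab_frame('top'); print(cases(f)); cv2.imwrite('pics/t4.png',cv2.resize(f['image'][150:320,150:370,::-1],None,fx=3,fy=3))
need(.4562,.066,.0095)"
```

```text
t: 11.5
tcp_pos: [0.4555, 0.0669, 0.1175]
ee_rot: [3.141, 0.0, 2.964]
ft_force: [-1.0, -0.5, 0.2]
gripper_width: 1.002
[(array([0.5197, 0.2547]), array([71.2, 41.8]), 0.22), (array([0.4853, 0.1923]), array([ 32.3, 119.7]), -11.03), (array([ 0.4409, -0.0647]), array([ 59.9, 121.6]), -9.94), (array([ 0.5376, -0.0894]), array([95.7, 65.9]), 79.8)]
t 11.55 tcp [0.4557 0.0673 0.1177] grasp [0.4557 0.0673 0.1364] rpy [1.7998e+02 3.0000e-02 1.6988e+02] F [ 0.14  0.31 -0.06] M [0.017 0.012 0.047] w 0.999 q [-0.11  0.07  1.99  0.    1.09 -1.51]
turn [ 0.02  0.03 -0.12] shift after turn [-0.07 -0.12 10.82] shift now [-0.06 -0.13 10.82]
```

View pics/t4.png

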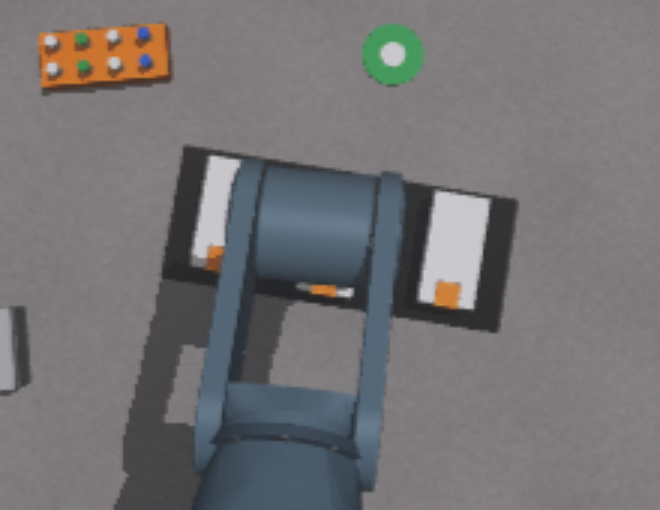

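The left case is back in its place, at crop (215,210). The arm covers the middle case, so I descend using the first measurement.

```bash

python3 -m inch '[[-0.1,-0.1,4,0,0,0,-1],[0,0,4,0,0,0,-1],[0,0,2,0,0,0,-1],[0,0,0.8,0,0,0,-1],[0,0,0,0,0,0,-1],[0,0,0,0,0,0,-1]]'
python3 -c "
from h import *
need(.456,.066,.0095)"
python3 -m inch '[[0,0,0,0,0,0,1],[0,0,0,0,0,0,1],[0,0,0,0,0,0,1],[0,0,0,0,0,0,1],[0,0,0,0,0,0,1],[0,0,0,0,0,0,1]]'
python3 -c "
from h import *
st()"
python3 -m inch '[[0,0,-2,0,0,0,1],[0,0,-3,0,0,0,1],[0,0,-4,0,0,0,1],[0,0,-3,0,0,0,1],[0,0,-2,0,0,0,1],[0,0,0,0,0,0,1],[0,0,0,0,0,0,1]]'
python3 -c "
from h import *
avg(4)"
```

```text
t: 12.15
tcp_pos: [0.4573, 0.0661, 0.0104]
ee_rot: [3.141, 0.002, 2.966]
ft_force: [-0.9, 0.5, -0.1]
gripper_width: 0.996
t 12.15 tcp [0.4573 0.0661 0.0104] grasp [0.4573 0.0661 0.0291] rpy [1.7999e+02 1.0000e-01 1.6994e+02] F [-0.92  0.48 -0.09] M [-0.021  0.029 -0.055] w 0.996 q [-0.11  0.27  2.02  0.    0.84 -1.51]
turn [ 0.01  0.1  -0.06] shift after turn [ 0.13 -0.04  0.09] shift now [ 0.13 -0.04  0.09]
t: 12.75
tcp_pos: [0.4575, 0.0659, 0.0109]
ee_rot: [3.141, 0.003, 2.965]
ft_force: [-1.0, 1.6, 5.9]
gripper_width: 0.694
t 12.75 tcp [0.4575 0.0659 0.0109] grasp [0.4574 0.0659 0.0296] rpy [1.7997e+02 1.6000e-01 1.6989e+02] F [-0.99  1.61  5.94] M [0.211 0.123 0.026] w 0.694 q [-0.11  0.27  2.02  0.    0.84 -1.51]
t: 13.45
tcp_pos: [0.4557, 0.0658, 0.149]
ee_rot: [-3.142, 0.0, 2.965]
ft_force: [-0.5, -0.6, -4.7]
gripper_width: 0.702
M tool [-0.009  0.015  0.004] sd [0.031 0.041 0.009] F [-0.1  -0.12 -4.53]
t 13.65 tcp [0.4549 0.0659 0.1477] grasp [0.455  0.0659 0.1664] rpy [-179.99   -0.19  169.9 ] F [ 0.59 -0.91 -4.34] M [-0.043 -0.004 -0.014] w 0.697 q [-0.12  0.02  1.96 -0.    1.16 -1.51]
```

```bash

python3 -m inch '[[0,0,0,0,-5,0,1],[0,0,0,0,-5,0,1],[0,0,0,0,-5,0,1],[0,0,0,0,-5,0,1],[0,0,0,0,-5,0,1],[0,0,0,0,-5,0,1],[0,0,0,0,0,0,1],[0,0,0,0,0,0,1]]'
python3 -c "
from h import *
st()"
python3 -m inch '[[0,0,0,0,0,0,1],[0,0,0,0,0,0,1],[0,0,0,0,0,0,1]]'>/dev/null
python3 -m inch '[[0,0,0,0,4,0,1],[0,0,0,0,4,0,1],[0,0,0,0,4,0,1],[0,0,0,0,4,0,1],[0,0,0,0,4,0,1],[0,0,0,0,4,0,1],[0,0,0,0,3,0,1],[0,0,0,0,2,0,1]]'>/dev/null
python3 -m inch '[[0,0,0,0,1,0,1],[0,0,0,0,0,0,1],[0,0,0,0,0,0,1],[0,0,0,0,0,0,1]]'>/dev/null
python3 -c "
from h import *
avg()"
```

```text
t: 14.45
tcp_pos: [0.4554, 0.0659, 0.1486]
ee_rot: [-3.141, 0.52, 2.965]
ft_force: [0.5, 0.6, -3.9]
gripper_width: 0.696
t 14.45 tcp [0.4554 0.0659 0.1486] grasp [0.4463 0.0675 0.1649] rpy [-179.99   29.8   169.91] F [ 0.53  0.57 -3.93] M [0.121 0.427 0.041] w 0.696 q [-0.08 -0.31  2.34 -0.08  0.59 -1.42]
M tool [ 0.002 -0.024 -0.005] sd [0.036 0.042 0.025] F [ 0.01  0.27 -4.36]
t 16.35 tcp [0.4562 0.0658 0.1495] grasp [0.4562 0.0658 0.1682] rpy [1.800e+02 2.000e-02 1.699e+02] F [ 0.07  0.43 -4.19] M [-0.029 -0.053  0.035] w 0.694 q [-0.12  0.02  1.96  0.    1.16 -1.51]
```

```bash

python3 -m inch '[[0,0,0,0,5,0,1],[0,0,0,0,5,0,1],[0,0,0,0,5,0,1],[0,0,0,0,5,0,1],[0,0,0,0,5,0,1],[0,0,0,0,5,0,1],[0,0,0,0,0,0,1],[0,0,0,0,0,0,1]]'
python3 -c "
from h import *
st()"
python3 -m inch '[[0,0,0,0,0,0,1],[0,0,0,0,0,0,1],[0,0,0,0,0,0,1]]'>/dev/null
python3 -m inch '[[0,0,0,0,-4,0,1],[0,0,0,0,-4,0,1],[0,0,0,0,-4,0,1],[0,0,0,0,-4,0,1],[0,0,0,0,-4,0,1],[0,0,0,0,-4,0,1],[0,0,0,0,-3,0,1],[0,0,0,0,-2,0,1]]'>/dev/null
python3 -m inch '[[0,0,0,0,-1,0,1],[0,0,0,0,0,0,1],[0,0,0,0,0,0,1],[0,0,0,0,0,0,1]]'>/dev/null
python3 -c "
from h import *
avg()"
```

```text
t: 17.15
tcp_pos: [0.4564, 0.0657, 0.1488]
ee_rot: [-3.142, -0.522, 2.965]
ft_force: [0.5, 0.4, -5.1]
gripper_width: 0.694
t 17.15 tcp [0.4564 0.0657 0.1488] grasp [0.4656 0.0641 0.165 ] rpy [-180.    -29.92  169.89] F [ 0.5   0.45 -5.07] M [-0.115 -0.74   0.01 ] w 0.694 q [-0.13  0.4   1.6   0.02  1.66 -1.53]
M tool [ 0.005  0.017 -0.   ] sd [0.021 0.186 0.027] F [ 0.24  0.09 -4.36]
t 19.05 tcp [0.4562 0.0658 0.1493] grasp [0.4562 0.0658 0.168 ] rpy [-1.800e+02 -2.000e-02  1.699e+02] F [ 0.51  0.1  -4.23] M [-0.071 -0.186  0.007] w 0.697 q [-0.12  0.02  1.96 -0.    1.16 -1.51]
```

The spread about y is large this time (0.19 against about 0.03 before), so I'll read individual samples.

```bash

python3 -c "
from h import *
v=[]
for _ in range(16):
    robot.grab_frame('top'); s=robot.state(); R=Ro.from_euler('xyz',s['ee_rot']).as_matrix(); v.append((R.T@s['torque'])[1])
print(np.round(v,3),np.median(v)); st()"
```

```text
[ 0.164 -0.134  0.167 -0.153  0.15  -0.101  0.097 -0.12   0.061 -0.061
  0.067 -0.057  0.038 -0.029  0.069  0.007] 0.02217186317253417
t 19.85 tcp [0.4561 0.0658 0.1494] grasp [0.4561 0.0658 0.1681] rpy [-180.    -0.   169.9] F [-0.26  0.18 -4.1 ] M [ 0.022  0.003 -0.028] w 0.695 q [-0.12  0.02  1.96 -0.    1.16 -1.51]
```

```bash

python3 -c "
from h import *
avg(12)"
```

```text
M tool [ 0.01   0.009 -0.007] sd [0.021 0.075 0.027] F [ 0.06  0.14 -4.51]
t 20.45 tcp [0.4562 0.0658 0.1494] grasp [0.4562 0.0658 0.1681] rpy [180.    0.  169.9] F [ 0.38 -0.36 -4.59] M [-0.001  0.128  0.04 ] w 0.697 q [-0.12  0.02  1.96  0.    1.16 -1.51]
```

It is a ringing that averages out. The moment means at the two ends are -0.02 and +0.01, against 0.14 expected with a ball, so the middle case is sound. I'm setting it down and going to the right case.

```bash

python3 -m inch '[[0,0,3,0,0,0,1],[0,0,4,0,0,0,1],[0,0,3.5,0,0,0,1],[0,0,2,0,0,0,1],[0,0,0.8,0,0,0,1],[0,0,0.4,0,0,0,1],[0,0,0,0,0,0,1],[0,0,0,0,0,0,1]]'
python3 -c "
from h import *
st()"
python3 -m inch '[[0,0,0.2,0,0,0,1],[0,0,0.1,0,0,0,1],[0,0,0,0,0,0,1],[0,0,0,0,0,0,1]]'
```

```text
t: 21.25
tcp_pos: [0.4574, 0.0657, 0.0136]
ee_rot: [3.141, 0.002, 2.965]
ft_force: [0.5, -0.4, -4.0]
gripper_width: 0.699
t 21.25 tcp [0.4574 0.0657 0.0136] grasp [0.4574 0.0657 0.0323] rpy [1.7999e+02 1.4000e-01 1.6990e+02] F [ 0.5  -0.41 -3.95] M [0.013 0.034 0.003] w 0.699 q [-0.12  0.27  2.02  0.    0.85 -1.51]
t: 21.65
tcp_pos: [0.4571, 0.0657, 0.0103]
ee_rot: [3.141, 0.002, 2.965]
ft_force: [-0.2, 0.2, 3.7]
gripper_width: 0.693
```

```bash

python3 -m inch '[[0,0,0,0,0,0,-1],[0,0,0,0,0,0,-1],[0,0,0,0,0,0,-1],[0,0,0,0,0,0,-1],[0,0,-2,0,0,0,-1],[0,0,-4,0,0,0,-1],[0,0,-4,0,0,0,-1],[0,0,-1.5,0,0,0,-1]]'
python3 -c "
from h import *
need(.4415,-.064,.12)"
```

```text
t: 22.45
tcp_pos: [0.4584, 0.0656, 0.1282]
ee_rot: [3.141, 0.006, 2.965]
ft_force: [1.3, -0.2, -0.1]
gripper_width: 1.001
t 22.45 tcp [0.4584 0.0656 0.1282] grasp [0.4583 0.0656 0.1469] rpy [179.98   0.33 169.91] F [ 1.33 -0.23 -0.15] M [ 0.003 -0.04   0.024] w 1.001 q [-0.12  0.05  1.98  0.    1.11 -1.51]
turn [ 0.02  0.33 -0.09] shift after turn [ -0.59 -13.06   0.82] shift now [ -0.61 -13.06   0.82]
```

```bash

python3 -m inch '[[-0.2,-3,0,0,0,0,-1],[-0.2,-3.5,0,0,0,0,-1],[-0.1,-3.5,0.5,0,0,0,-1],[-0.1,-2.0,0.3,0,0,0,-1],[0,-1,0,0,0,0,-1],[0,0,0,0,0,0,-1],[0,0,0,0,0,0,-1]]'
python3 -c "
from h import *
f=robot.grab_frame('scene'); cv2.imwrite('pics/s5.png',cv2.resize(f['image'][60:260,180:400,::-1],None,fx=3,fy=3))
need(.4415,-.064,.0095)"
```

```text
t: 23.15
tcp_pos: [0.4393, -0.0627, 0.1165]
ee_rot: [3.141, 0.0, 2.965]
ft_force: [0.3, -0.3, 0.1]
gripper_width: 1.001
t 23.2 tcp [ 0.4393 -0.0624  0.1165] grasp [ 0.4393 -0.0624  0.1352] rpy [179.98  -0.   169.93] F [ 0.24 -0.19  0.03] M [ 0.02   0.043 -0.032] w 0.999 q [-0.41  0.03  2.03  0.    1.08 -1.81]
turn [ 0.02 -0.   -0.07] shift after turn [-0.24 -0.12 10.7 ] shift now [-0.24 -0.12 10.7 ]
```

View pics/s5.png

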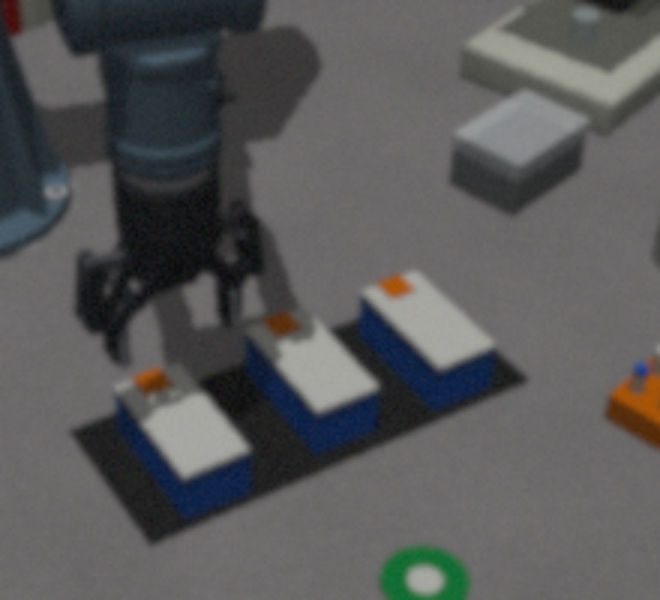

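The left and middle cases stand back in place, at crop (425,340) and (315,380), and the gripper is over the right one.

```bash

python3 -m inch '[[-0.2,-0.1,4,0,0,0,-1],[0.1,0,4,0,0,0,-1],[0,0,1.9,0,0,0,-1],[0,0,0.8,0,0,0,-1],[0,0,0,0,0,0,-1],[0,0,0,0,0,0,-1]]'
python3 -c "
from h import *
need(.4415,-.064,.0095)"
python3 -m inch '[[0,0,0,0,0,0,1],[0,0,0,0,0,0,1],[0,0,0,0,0,0,1],[0,0,0,0,0,0,1],[0,0,0,0,0,0,1],[0,0,0,0,0,0,1]]'
python3 -m inch '[[0,0,-2,0,0,0,1],[0,0,-3,0,0,0,1],[0,0,-4,0,0,0,1],[0,0,-3,0,0,0,1],[0,0,-2,0,0,0,1],[0,0,0,0,0,0,1],[0,0,0,0,0,0,1]]'
python3 -c "
from h import *
avg(4)"
```

```text
t: 23.8
tcp_pos: [0.441, -0.0643, 0.0103]
ee_rot: [-3.141, 0.001, 2.966]
ft_force: [-1.5, 0.1, 0.8]
gripper_width: 1.005
t 23.8 tcp [ 0.441  -0.0643  0.0103] grasp [ 0.441  -0.0643  0.029 ] rpy [-1.7998e+02  9.0000e-02  1.6995e+02] F [-1.46  0.14  0.75] M [-0.048  0.005  0.027] w 1.005 q [-0.41  0.24  2.06  0.    0.83 -1.81]
turn [-0.02  0.09 -0.05] shift after turn [-0.04  0.04  0.08] shift now [-0.04  0.04  0.08]
t: 24.4
tcp_pos: [0.4413, -0.0645, 0.0109]
ee_rot: [-3.142, 0.003, 2.965]
ft_force: [-0.2, 3.3, 6.9]
gripper_width: 0.699
t: 25.1
tcp_pos: [0.4396, -0.0642, 0.1489]
ee_rot: [3.142, -0.0, 2.965]
ft_force: [-0.8, 0.5, -5.3]
gripper_width: 0.698
M tool [ 0.003 -0.01   0.006] sd [0.034 0.034 0.019] F [-0.51  0.02 -4.82]
t 25.3 tcp [ 0.4389 -0.0639  0.1477] grasp [ 0.4389 -0.0639  0.1664] rpy [179.95  -0.19 169.89] F [-0.64  0.   -4.16] M [-0.02   0.053 -0.038] w 0.694 q [-0.41 -0.02  2.   -0.    1.16 -1.81]
```

```bash

python3 -m inch '[[0,0,0,0,-5,0,1],[0,0,0,0,-5,0,1],[0,0,0,0,-5,0,1],[0,0,0,0,-5,0,1],[0,0,0,0,-5,0,1],[0,0,0,0,-5,0,1],[0,0,0,0,0,0,1],[0,0,0,0,0,0,1]]'
python3 -m inch '[[0,0,0,0,0,0,1],[0,0,0,0,0,0,1],[0,0,0,0,0,0,1]]'>/dev/null
python3 -m inch '[[0,0,0,0,4,0,1],[0,0,0,0,4,0,1],[0,0,0,0,4,0,1],[0,0,0,0,4,0,1],[0,0,0,0,4,0,1],[0,0,0,0,4,0,1],[0,0,0,0,3,0,1],[0,0,0,0,2,0,1]]'>/dev/null
python3 -m inch '[[0,0,0,0,1,0,1],[0,0,0,0,0,0,1],[0,0,0,0,0,0,1],[0,0,0,0,0,0,1]]'>/dev/null
python3 -c "
from h import *
avg()"
python3 -m inch '[[0,0,0,0,5,0,1],[0,0,0,0,5,0,1],[0,0,0,0,5,0,1],[0,0,0,0,5,0,1],[0,0,0,0,5,0,1],[0,0,0,0,5,0,1],[0,0,0,0,0,0,1],[0,0,0,0,0,0,1]]'
python3 -m inch '[[0,0,0,0,0,0,1],[0,0,0,0,0,0,1],[0,0,0,0,0,0,1]]'>/dev/null
python3 -m inch '[[0,0,0,0,-4,0,1],[0,0,0,0,-4,0,1],[0,0,0,0,-4,0,1],[0,0,0,0,-4,0,1],[0,0,0,0,-4,0,1],[0,0,0,0,-4,0,1],[0,0,0,0,-3,0,1],[0,0,0,0,-2,0,1]]'>/dev/null
python3 -m inch '[[0,0,0,0,-1,0,1],[0,0,0,0,0,0,1],[0,0,0,0,0,0,1],[0,0,0,0,0,0,1]]'>/dev/null
python3 -c "
from h import *
avg()"
```

```text
t: 26.1
tcp_pos: [0.4394, -0.0644, 0.1488]
ee_rot: [3.141, 0.521, 2.964]
ft_force: [-0.4, -0.7, -5.8]
gripper_width: 0.694
M tool [0.03  0.004 0.034] sd [0.304 0.768 0.093] F [-0.56  0.55 -3.93]
t 28.0 tcp [ 0.4401 -0.0644  0.1495] grasp [ 0.4401 -0.0644  0.1682] rpy [-1.800e+02  1.000e-02  1.699e+02] F [-0.95  0.3  -4.89] M [0.4   0.456 0.008] w 0.692 q [-0.41 -0.02  2.    0.    1.16 -1.81]
t: 28.8
tcp_pos: [0.4404, -0.0644, 0.1487]
ee_rot: [3.141, -0.522, 2.966]
ft_force: [-0.5, -0.7, -4.9]
gripper_width: 0.695
M tool [ 0.044 -0.029 -0.012] sd [0.109 0.209 0.037] F [-0.04  0.14 -5.01]
t 30.7 tcp [ 0.4401 -0.0644  0.1493] grasp [ 0.4401 -0.0644  0.168 ] rpy [ 1.800e+02 -2.000e-02  1.699e+02] F [-0.03  0.06 -5.38] M [-0.036 -0.13   0.061] w 0.697 q [-0.41 -0.02  2.   -0.    1.16 -1.81]
```

The ringing is strong this time and swamps the means, so I'll let it die down before judging.

```bash

cat >> h.py <<'E'
def samp(n=20):
    v=[];q=[]
    for _ in range(n):
        robot.grab_frame('top'); s=robot.state(); R=Ro.from_euler('xyz',s['ee_rot']).as_matrix(); v.append((R.T@s['torque'])); q.append(s['effort'])
    v=np.array(v);print(np.round(v[:,1],3)); p=(v[1:]+v[:-1])/2; print("mean",v.mean(0).round(4),"pairmean",p.mean(0).round(4),"pair se",(p.std(0)/np.sqrt(n)).round(4),"med",np.median(p,0).round(4)); print("effort",np.mean(q,0).round(3),np.std(q,0).round(3)); st()
E
python3 -c "
from h import *
samp(20)"
```

```text
[-0.389 -0.075  0.217  0.108 -0.278 -0.308 -0.092  0.249  0.095 -0.278
 -0.323 -0.073  0.278  0.105 -0.283 -0.352  0.013  0.247 -0.039 -0.363]
mean [ 0.0105 -0.0771 -0.0133] pairmean [ 0.0194 -0.0613 -0.0128] pair se [0.0192 0.0388 0.0054] med [ 0.0211 -0.089  -0.0151]
effort [-1.0000e-03 -3.2771e+01 -3.3897e+01 -6.0000e-03  7.5000e-02  0.0000e+00] [0.004 0.012 0.008 0.005 0.002 0.001]
t 31.7 tcp [ 0.4401 -0.0644  0.1494] grasp [ 0.4401 -0.0644  0.1681] rpy [-180.    -0.   169.9] F [-0.29 -0.29 -4.87] M [ 0.042 -0.376  0.023] w 0.695 q [-0.41 -0.02  2.   -0.    1.16 -1.81]
```

Joint 5's effort is far quieter (sd 0.002) and sees the same moment: 0.075 N m now, after latch-up. I'll repeat the latch-down tip on this case and compare it.

```bash

python3 -m inch '[[0,0,0,0,-4,0,1],[0,0,0,0,-5,0,1],[0,0,0,0,-6,0,1],[0,0,0,0,-6,0,1],[0,0,0,0,-5,0,1],[0,0,0,0,-4,0,1],[0,0,0,0,0,0,1],[0,0,0,0,0,0,1]]'>/dev/null
python3 -m inch '[[0,0,0,0,0,0,1],[0,0,0,0,0,0,1],[0,0,0,0,2,0,1],[0,0,0,0,4,0,1],[0,0,0,0,4,0,1],[0,0,0,0,4,0,1],[0,0,0,0,4,0,1],[0,0,0,0,4,0,1]]'>/dev/null
python3 -m inch '[[0,0,0,0,3,0,1],[0,0,0,0,2,0,1],[0,0,0,0,2,0,1],[0,0,0,0,1,0,1],[0,0,0,0,0,0,1],[0,0,0,0,0,0,1],[0,0,0,0,0,0,1],[0,0,0,0,0,0,1]]'
python3 -c "
from h import *
samp(12)"
```

```text
t: 34.1
tcp_pos: [0.4399, -0.0644, 0.1495]
ee_rot: [-3.141, 0.0, 2.965]
ft_force: [-1.1, -0.1, -5.3]
gripper_width: 0.693
[-0.357 -0.203  0.152  0.175 -0.087 -0.412 -0.217  0.147  0.196 -0.211
 -0.365 -0.087]
mean [-0.0009 -0.1057 -0.0045] pairmean [ 0.0021 -0.0951  0.0002] pair se [0.0272 0.0503 0.0048] med [ 0.0336 -0.0348  0.0038]
effort [ 3.0000e-03 -3.2765e+01 -3.3885e+01 -4.0000e-03  7.3000e-02  0.0000e+00] [0.004 0.044 0.008 0.001 0.003 0.   ]
t 34.7 tcp [ 0.4401 -0.0644  0.1494] grasp [ 0.4401 -0.0644  0.1681] rpy [-180.     0.   169.9] F [-0.01 -0.57 -4.72] M [-0.096 -0.071  0.023] w 0.697 q [-0.41 -0.02  2.    0.    1.16 -1.81]
```

Joint-5 effort didn't change (0.073), but I levelled fairly fast and the ball may not have stayed put. There's time to repeat latch-up with a slow levelling, and to take the ringing out with a sine fit.

```bash

cat >> h.py <<'E'
def fit(n=16):
    v=[];q=[];F=[]
    for _ in range(n):
        robot.grab_frame('top'); s=robot.state(); R=Ro.from_euler('xyz',s['ee_rot']).as_matrix(); v.append((R.T@s['torque'])[1]); q.append(s['effort'][4]);F.append(s['ft_force'][2])
    v=np.array(v);k=np.arange(n);best=None
    for w in np.linspace(.15,np.pi,150):
        A=np.c_[np.ones(n),np.cos(w*k),np.sin(w*k)];x,*_=np.linalg.lstsq(A,v,rcond=None);e=v-A@x
        if best is None or e@e<best[0]: best=(e@e,x[0],np.hypot(x[1],x[2]),w)
    print(np.round(v,2));print("mean",v.mean().round(3),"fit offset",round(best[1],3),"amp",round(best[2],3),"w",round(best[3],2),"res",round((best[0]/n)**.5,3),"effort5",np.mean(q).round(4),np.std(q).round(4),"Fz",np.mean(F).round(2)); st()
E
python3 -m inch '[[0,0,0,0,3,0,1],[0,0,0,0,5,0,1],[0,0,0,0,6,0,1],[0,0,0,0,6,0,1],[0,0,0,0,5,0,1],[0,0,0,0,3,0,1],[0,0,0,0,2,0,1],[0,0,0,0,0,0,1]]'>/dev/null
python3 -m inch '[[0,0,0,0,0,0,1],[0,0,0,0,0,0,1],[0,0,0,0,0,0,1],[0,0,0,0,0,0,1]]'>/dev/null
python3 -c "
from h import *
fit(6)"
python3 -m inch '[[0,0,0,0,-1,0,1],[0,0,0,0,-3,0,1],[0,0,0,0,-4,0,1],[0,0,0,0,-4,0,1],[0,0,0,0,-4,0,1],[0,0,0,0,-3,0,1],[0,0,0,0,-2,0,1],[0,0,0,0,-2,0,1]]'>/dev/null
python3 -m inch '[[0,0,0,0,-2,0,1],[0,0,0,0,-1.5,0,1],[0,0,0,0,-1.5,0,1],[0,0,0,0,-1,0,1],[0,0,0,0,-0.5,0,1],[0,0,0,0,-0.5,0,1],[0,0,0,0,0,0,1],[0,0,0,0,0,0,1]]'>/dev/null
python3 -c "
from h import *
fit(14)"
```

```text
[-0.6  -0.62 -0.53 -0.62 -0.57 -0.57]
mean -0.585 fit offset -0.586 amp 0.05 w 2.4 res 0.004 effort5 3.0681 0.0069 Fz -5.17
t 36.2 tcp [ 0.4401 -0.0644  0.1495] grasp [ 0.4493 -0.066   0.1657] rpy [-180.    -29.99  169.9 ] F [ 0.37 -0.19 -5.6 ] M [-0.058 -0.564  0.045] w 0.696 q [-0.35  0.38  1.63 -0.09  1.65 -1.73]
[-0.37 -0.16  0.16  0.11 -0.27 -0.32 -0.19  0.21  0.11 -0.2  -0.34 -0.04
  0.24 -0.13]
mean -0.085 fit offset -0.089 amp 0.282 w 1.31 res 0.054 effort5 0.0746 0.0019 Fz -4.76
t 38.5 tcp [ 0.4401 -0.0644  0.1494] grasp [ 0.4401 -0.0644  0.1681] rpy [-180.    -0.   169.9] F [-0.31 -0.98 -5.86] M [-0.019 -0.127 -0.022] w 0.695 q [-0.41 -0.02  2.   -0.    1.16 -1.81]
```

Right case: effort 0.0746 after latch-up and 0.073 after latch-down, so nothing moved in it. The left and middle cases were only judged by the noisier moment, so I'll stand this one back and re-check the middle with the effort. I'll also check that the effort really senses the load, by reading it empty.

```bash

python3 -m inch '[[0,0,3,0,0,0,1],[0,0,4,0,0,0,1],[0,0,3.5,0,0,0,1],[0,0,2,0,0,0,1],[0,0,0.8,0,0,0,1],[0,0,0.4,0,0,0,1],[0,0,0.2,0,0,0,1],[0,0,0.1,0,0,0,1]]'>/dev/null
python3 -m inch '[[0,0,0,0,0,0,1],[0,0,0,0,0,0,1]]'
```

```text
t: 39.5
tcp_pos: [0.4425, -0.0654, 0.0114]
ee_rot: [-3.141, 0.004, 2.965]
ft_force: [1.8, -0.6, 9.1]
gripper_width: 0.695
```

```bash

python3 -m inch '[[0,0,0,0,0,0,-1],[0,0,0,0,0,0,-1],[0,0,0,0,0,0,-1],[0,0,0,0,0,0,-1],[0,0,-2,0,0,0,-1],[0,0,-4,0,0,0,-1],[0,0,-4,0,0,0,-1],[0,0,-2,0,0,0,-1]]'
python3 -m inch '[[0,0,0,0,0,0,-1],[0,0,0,0,0,0,-1]]'>/dev/null
python3 -c "
from h import *
fit(4)"
python3 -m inch '[[0.2,3,0,0,0,0,-1],[0.2,3.5,0,0,0,0,-1],[0.2,3.5,0.5,0,0,0,-1],[0.2,2.0,0.5,0,0,0,-1],[0,1,0,0,0,0,-1],[0,0,0,0,0,0,-1],[0,0,0,0,0,0,-1]]'
python3 -c "
from h import *
need(.456,.066,.0095)"
```

```text
t: 40.3
tcp_pos: [0.4414, -0.0649, 0.1325]
ee_rot: [-3.141, 0.004, 2.965]
ft_force: [1.0, 0.3, -0.3]
gripper_width: 1.001
[-0.05  0.02 -0.02  0.02]
mean -0.007 fit offset -0.004 amp 0.374 w 3.12 res 0.006 effort5 -0.0135 0.0133 Fz -0.17
t 40.7 tcp [ 0.439  -0.064   0.1279] grasp [ 0.4391 -0.064   0.1466] rpy [ 1.7996e+02 -1.7000e-01  1.6989e+02] F [ 0.4  -0.82 -0.17] M [ 0.044  0.008 -0.01 ] w 1.001 q [-0.41  0.01  2.02  0.    1.11 -1.81]
t: 41.4
tcp_pos: [0.455, 0.0644, 0.1192]
ee_rot: [-3.141, -0.0, 2.966]
ft_force: [-0.8, 0.2, 0.6]
gripper_width: 0.999
t 41.4 tcp [0.455  0.0644 0.1192] grasp [0.455  0.0645 0.1379] rpy [-1.7997e+02 -3.0000e-02  1.6991e+02] F [-0.83  0.24  0.61] M [-0.031  0.021  0.019] w 0.999 q [-0.12  0.06  1.99 -0.    1.09 -1.51]
turn [-0.03 -0.03 -0.09] shift after turn [-0.07  0.17 10.97] shift now [-0.07  0.18 10.97]
```

```bash

python3 -m inch '[[0,0.1,4,0,0,0,-1],[0,0.1,4,0,0,0,-1],[0,0,2,0,0,0,-1],[0,0,1,0,0,0,-1],[0,0,0,0,0,0,-1],[0,0,0,0,0,0,-1]]'
python3 -m inch '[[0,0,0,0,0,0,1],[0,0,0,0,0,0,1],[0,0,0,0,0,0,1],[0,0,0,0,0,0,1],[0,0,0,0,0,0,1],[0,0,-1,0,0,0,1],[0,0,-2,0,0,0,1],[0,0,-3,0,0,0,1]]'
python3 -m inch '[[0,0,-3,0,0,0,1],[0,0,-3,0,0,0,1],[0,0,-1.5,0,0,0,1],[0,0,-0.5,0,0,0,1],[0,0,0,0,0,0,1],[0,0,0,0,0,0,1],[0,0,0,0,0,0,1]]'
python3 -c "
from h import *
fit(6)"
```

```text
t: 42.0
tcp_pos: [0.4563, 0.0663, 0.0103]
ee_rot: [3.142, 0.001, 2.965]
ft_force: [0.7, -0.8, -0.2]
gripper_width: 1.0
t: 42.8
tcp_pos: [0.4533, 0.0673, 0.0691]
ee_rot: [-3.141, -0.004, 2.965]
ft_force: [0.4, -0.5, -4.3]
gripper_width: 0.693
t: 43.5
tcp_pos: [0.4543, 0.0671, 0.1481]
ee_rot: [-3.141, -0.003, 2.965]
ft_force: [0.1, -0.4, -4.4]
gripper_width: 0.698
[ 0.07 -0.04 -0.    0.06 -0.02  0.04]
mean 0.019 fit offset 0.016 amp 0.053 w 2.22 res 0.01 effort5 0.0104 0.0022 Fz -4.66
t 43.8 tcp [0.4552 0.0669 0.149 ] grasp [0.4552 0.0669 0.1677] rpy [-1.7999e+02 -4.0000e-02  1.6990e+02] F [-0.64  0.56 -4.53] M [0.044 0.028 0.029] w 0.697 q [-0.11  0.02  1.96 -0.    1.16 -1.51]
```

```bash

python3 -m inch '[[0,0,0,0,-3,0,1],[0,0,0,0,-5,0,1],[0,0,0,0,-6,0,1],[0,0,0,0,-6,0,1],[0,0,0,0,-5,0,1],[0,0,0,0,-5,0,1],[0,0,0,0,0,0,1],[0,0,0,0,0,0,1]]'>/dev/null
python3 -m inch '[[0,0,0,0,0,0,1],[0,0,0,0,0,0,1],[0,0,0,0,1,0,1],[0,0,0,0,3,0,1],[0,0,0,0,4,0,1],[0,0,0,0,4,0,1],[0,0,0,0,4,0,1],[0,0,0,0,4,0,1]]'>/dev/null
python3 -m inch '[[0,0,0,0,3,0,1],[0,0,0,0,2,0,1],[0,0,0,0,2,0,1],[0,0,0,0,1.5,0,1],[0,0,0,0,1,0,1],[0,0,0,0,0.5,0,1],[0,0,0,0,0,0,1],[0,0,0,0,0,0,1]]'>/dev/null
python3 -c "
from h import *
fit(8)"
```

```text
[-0.03 -0.03  0.04  0.01 -0.04  0.06  0.02  0.02]
mean 0.006 fit offset 0.009 amp 0.039 w 1.76 res 0.022 effort5 -0.0063 0.0042 Fz -4.26
t 46.6 tcp [0.4553 0.067  0.1495] grasp [0.4553 0.067  0.1682] rpy [-1.800e+02  1.000e-02  1.699e+02] F [ 0.31 -0.58 -4.46] M [0.032 0.015 0.029] w 0.696 q [-0.11  0.02  1.96 -0.    1.16 -1.51]
```

The middle case is confirmed sound: effort 0.010 against -0.006, and no offset. The right case keeps a steady offset of about -0.075 N m. That is what a ball at the latch end would give, though its first lift read about -0.01. I'll stand the middle back and re-pick the right case, then sweep the tilt in steps to see whether the load jumps.

```bash

python3 -m inch '[[0,0,3,0,0,0,1],[0,0,4,0,0,0,1],[0,0,3.5,0,0,0,1],[0,0,2,0,0,0,1],[0,0,0.8,0,0,0,1],[0,0,0.4,0,0,0,1],[0,0,0.2,0,0,0,1],[0,0,0.1,0,0,0,1]]'>/dev/null
python3 -m inch '[[0,0,0,0,0,0,1],[0,0,0,0,0,0,1]]'
```

```text
t: 47.6
tcp_pos: [0.4563, 0.0669, 0.011]
ee_rot: [-3.142, 0.002, 2.965]
ft_force: [-5.0, 0.2, 7.7]
gripper_width: 0.702
```

```bash

python3 -m inch '[[0,0,0,0,0,0,-1],[0,0,0,0,0,0,-1],[0,0,0,0,0,0,-1],[0,0,0,0,0,0,-1],[0,0,-2,0,0,0,-1],[0,0,-4,0,0,0,-1],[0,0,-4,0,0,0,-1],[0,0,-1,0,0,0,-1]]'>/dev/null
python3 -m inch '[[-0.2,-3,0,0,0,0,-1],[-0.2,-3.5,0,0,0,0,-1],[-0.2,-3.5,0,0,0,0,-1],[-0.2,-2.2,0,0,0,0,-1],[0,-1,0,0,0,0,-1],[0,0,0,0,0,0,-1],[0,0,0,0,0,0,-1]]'>/dev/null
python3 -c "
from h import *
need(.4415,-.0645,.0105)"
```

```text
t 49.1 tcp [ 0.4398 -0.0637  0.119 ] grasp [ 0.4398 -0.0637  0.1377] rpy [ 1.7996e+02 -5.0000e-02  1.6989e+02] F [0.08 0.03 0.77] M [-0.005  0.006 -0.031] w 1.002 q [-0.41  0.03  2.02  0.    1.09 -1.81]
turn [ 0.04 -0.05 -0.11] shift after turn [-0.18 -0.05 10.85] shift now [-0.19 -0.06 10.85]
```

```bash

python3 -m inch '[[-0.1,-0.05,4,0,0,0,-1],[0,0,4,0,0,0,-1],[0,0,2,0,0,0,-1],[0,0,0.9,0,0,0,-1],[0,0,0,0,0,0,-1]]'
python3 -m inch '[[0,0,0,0,0,0,1],[0,0,0,0,0,0,1],[0,0,0,0,0,0,1],[0,0,0,0,0,0,1],[0,0,0,0,0,0,1],[0,0,-1,0,0,0,1],[0,0,-3,0,0,0,1],[0,0,-4,0,0,0,1]]'>/dev/null
python3 -m inch '[[0,0,-3,0,0,0,1],[0,0,-2,0,0,0,1],[0,0,-1,0,0,0,1],[0,0,0,0,0,0,1],[0,0,0,0,0,0,1],[0,0,0,0,0,0,1]]'>/dev/null
python3 -c "
from h import *
fit(5)"
```

```text
t: 49.6
tcp_pos: [0.4402, -0.0638, 0.0095]
ee_rot: [3.141, -0.003, 2.967]
ft_force: [0.0, 0.0, 0.4]
gripper_width: 1.0
[-0.04 -0.04  0.   -0.03 -0.05]
mean -0.031 fit offset -0.024 amp 0.028 w 1.9 res 0.003 effort5 0.0646 0.0038 Fz -5.27
t 51.25 tcp [ 0.4406 -0.0649  0.1497] grasp [ 0.4406 -0.0649  0.1684] rpy [ 1.7998e+02 -8.0000e-02  1.6990e+02] F [-1.76  0.64 -4.44] M [-0.041 -0.048 -0.011] w 0.697 q [-0.41 -0.02  2.   -0.    1.16 -1.81]
```

```bash
cat > m.py <<'E'
from h import *
e=[];m=[]
for _ in range(3):
    robot.grab_frame("top"); s=robot.state(); R=Ro.from_euler('xyz',s['ee_rot']).as_matrix(); e.append(s['effort'][4]); m.append((R.T@s['torque'])[1])
print("t",round(s['t'],2),"pitch",np.degrees(s['ee_rot'][1]).round(2),"e5",np.mean(e).round(4),np.std(e).round(4),"M",np.round(m,2),"q",s['joint_pos'].round(3))
E
python3 -m inch '[[0,0,0,0,4,0,1],[0,0,0,0,5,0,1],[0,0,0,0,3,0,1],[0,0,0,0,0,0,1],[0,0,0,0,0,0,1],[0,0,0,0,0,0,1]]'>/dev/null; python3 m.py
python3 -m inch '[[0,0,0,0,-3,0,1],[0,0,0,0,-3,0,1],[0,0,0,0,0,0,1],[0,0,0,0,0,0,1]]'>/dev/null; python3 m.py
python3 -m inch '[[0,0,0,0,-3,0,1],[0,0,0,0,-3,0,1],[0,0,0,0,0,0,1],[0,0,0,0,0,0,1]]'>/dev/null; python3 m.py
python3 -m inch '[[0,0,0,0,-3,0,1],[0,0,0,0,-2,0,1],[0,0,0,0,0,0,1],[0,0,0,0,0,0,1]]'>/dev/null; python3 m.py
python3 -m inch '[[0,0,0,0,-4,0,1],[0,0,0,0,-3,0,1],[0,0,0,0,0,0,1],[0,0,0,0,0,0,1],[0,0,0,0,0,0,1]]'>/dev/null; python3 m.py
```

```text
t 52.0 pitch -11.96 e5 1.1794 0.0124 M [-0.03 -0.41 -0.32] q [-0.383  0.139  1.845 -0.043  1.362 -1.764]
t 52.55 pitch -6.02 e5 0.6055 0.0074 M [-0.09 -0.14 -0.03] q [-0.397  0.061  1.919 -0.024  1.264 -1.783]
t 53.1 pitch -0.04 e5 -0.0178 0.0072 M [0.09 0.02 0.08] q [-0.414 -0.019  1.996 -0.     1.165 -1.808]
t 53.65 pitch 4.98 e5 -0.4937 0.0005 M [0.08 0.09 0.09] q [-0.43  -0.085  2.062  0.025  1.081 -1.835]
t 54.3 pitch 11.98 e5 -1.1489 0.0083 M [-0.03  0.26  0.41] q [-0.457 -0.177  2.155  0.07   0.964 -1.885]
```

Level effort on the right case now reads -0.018, where it was +0.065 to 0.075 before, so something in it has shifted. I'll tip latch-down a bit more and level again to see the other end.

```bash

python3 -m inch '[[0,0,0,0,-4,0,1],[0,0,0,0,-4,0,1],[0,0,0,0,0,0,1],[0,0,0,0,0,0,1],[0,0,0,0,0,0,1]]'>/dev/null; python3 m.py
python3 -m inch '[[0,0,0,0,3,0,1],[0,0,0,0,4,0,1],[0,0,0,0,4,0,1],[0,0,0,0,4,0,1],[0,0,0,0,3,0,1],[0,0,0,0,2,0,1],[0,0,0,0,0,0,1],[0,0,0,0,0,0,1]]'>/dev/null; python3 m.py
```

```text
t 54.95 pitch 19.98 e5 -1.8817 0.0136 M [0.36 0.35 0.33] q [-0.494 -0.28   2.263  0.145  0.832 -1.968]
t 55.9 pitch 0.02 e5 0.014 0.0034 M [-0.19 -0.27 -0.29] q [-0.414 -0.021  1.999  0.     1.163 -1.809]
```

```bash
python3 -c "
from h import *
fit(10)"
```

```text
[-0.43 -0.39 -0.38 -0.35 -0.33 -0.22 -0.11 -0.06 -0.02  0.05]
mean -0.224 fit offset -0.164 amp 0.25 w 0.31 res 0.02 effort5 0.0205 0.0036 Fz -4.79
t 56.4 tcp [ 0.441  -0.0651  0.1504] grasp [ 0.441  -0.0651  0.1691] rpy [-180.     0.   169.9] F [ 0.12 -0.43 -6.32] M [-0.044  0.064  0.065] w 0.695 q [-0.41 -0.02  2.   -0.    1.16 -1.81]
```

The left case gave clean, equal, centred readings, and the middle did so on two tests. The right one rings, and its level moment wanders off centre and changes with tipping. I take the right case as the one with the loose part and carry it to the spot.

```bash

python3 -m inch '[[-1.7,0.8,-0.4,0,0,0,1],[-2.7,1.3,-0.4,0,0,0,1],[-3.4,1.6,-0.4,0,0,0,1],[-3.4,1.6,-0.4,0,0,0,1],[-3.4,1.6,-0.4,0,0,0,1],[-3.0,1.4,-0.3,0,0,0,1],[-2.1,1.0,0,0,0,0,1],[-1.4,0.7,0,0,0,0,1]]'>/dev/null
python3 -m inch '[[0,0,0,0,0,0,1],[0,0,0,0,0,0,1],[0,0,0,0,0,0,1]]'>/dev/null
python3 -c "
from h import *
need(.666,-.003,.175)
fit(5)
f=robot.grab_frame('scene'); cv2.imwrite('pics/s6.png',f['image'][:,:,::-1])
f=robot.grab_frame('top'); cv2.imwrite('pics/t6.png',f['image'][:,:,::-1])"
```

```text
t 57.5 tcp [ 0.6652 -0.0038  0.1729] grasp [ 0.6653 -0.0038  0.1916] rpy [-1.7999e+02 -8.0000e-02  1.6989e+02] F [ 0.5   0.17 -3.8 ] M [ 0.042 -0.026 -0.031] w 0.699 q [-0.18  0.43  1.41 -0.    1.3  -1.58]
turn [-0.01 -0.08 -0.11] shift after turn [-0.06  0.09 -0.21] shift now [-0.06  0.09 -0.21]
[-0.03  0.02  0.03 -0.04 -0.06]
mean -0.017 fit offset -0.015 amp 0.05 w 1.31 res 0.005 effort5 -0.0078 0.003 Fz -4.65
t 57.75 tcp [ 0.6659 -0.0039  0.1737] grasp [ 0.6659 -0.0039  0.1924] rpy [-180.      0.    169.88] F [-0.15 -0.27 -4.72] M [ 0.043 -0.073  0.017] w 0.696 q [-0.18  0.43  1.41 -0.    1.3  -1.58]
```

View pics/s6.png

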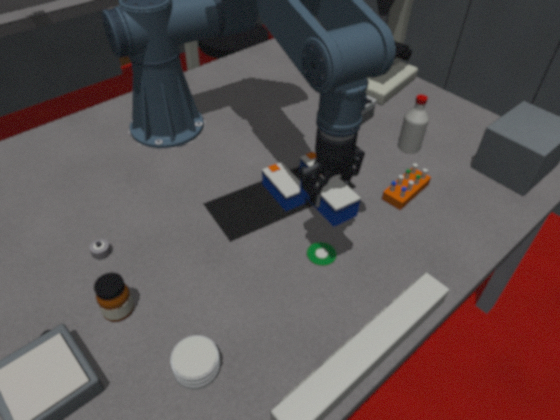

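View pics/t6.png

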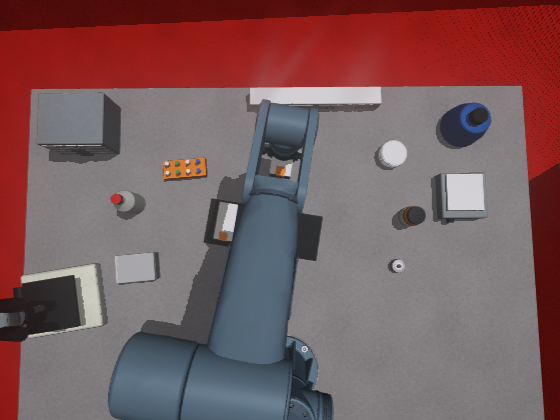

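The case is held level over the spot, and the two others stand on the mat at top-view (229,220) and under the arm. The moment here is quiet (-0.017), so I'll do one last tip in hand for a clean reading.

```bash

python3 -m inch '[[0,0,0,0,5,0,1],[0,0,0,0,8,0,1],[0,0,0,0,7,0,1],[0,0,0,0,0,0,1],[0,0,0,0,0,0,1],[0,0,0,0,0,0,1],[0,0,0,0,-2,0,1],[0,0,0,0,-4,0,1]]'>/dev/null
python3 -m inch '[[0,0,0,0,-4,0,1],[0,0,0,0,-4,0,1],[0,0,0,0,-3,0,1],[0,0,0,0,-2,0,1],[0,0,0,0,-1,0,1],[0,0,0,0,0,0,1]]'>/dev/null
python3 -c "
from h import *
fit(5)"
```

```text
[-0.33 -0.46 -0.55 -0.72 -1.17]
mean -0.645 fit offset -5.002 amp 4.646 w 0.15 res 0.046 effort5 -0.0448 0.0404 Fz -3.69
t 59.5 tcp [ 0.6664 -0.0037  0.1734] grasp [ 0.6664 -0.0037  0.1921] rpy [-1.8000e+02 -1.0000e-02  1.6989e+02] F [-0.71 -0.05 -3.75] M [ 2.630e-01 -1.231e+00 -1.000e-03] w 0.692 q [-0.18  0.43  1.41 -0.    1.3  -1.58]
```

```bash
python3 -c "
from h import *
v=[]
for _ in range(8):
    robot.grab_frame('scene'); s=robot.state(); v.append((s['effort'][4],s['torque'][1],s['ft_force'][2]))
print(np.round(v,3)); st()"
```

```text
[[-0.027  1.013 -5.8  ]
 [-0.107 -0.952 -2.956]
 [ 0.062  0.885 -5.41 ]
 [-0.071 -0.787 -4.598]
 [ 0.194  0.939 -5.275]
 [ 0.178  0.439 -3.855]
 [ 0.037  1.077 -3.752]
 [-0.059  1.661 -7.29 ]]
t 59.9 tcp [ 0.6663 -0.0036  0.1733] grasp [ 0.6663 -0.0036  0.192 ] rpy [ 1.800e+02 -1.000e-02  1.699e+02] F [ 0.08  0.08 -7.29] M [-0.216  1.661 -0.029] w 0.695 q [-0.18  0.43  1.41  0.    1.3  -1.58]
```

Strong ringing follows tipping in this case only, while the left and middle gave centred, unchanging readings. I stay with the right case. Next a small, gentle move and a wait, to let it settle.

```bash

python3 -m inch '[[0,0.1,0.3,0,0,0,1],[0,0,0.5,0,0,0,1],[0,0,0.5,0,0,0,1],[0,0,0.2,0,0,0,1],[0,0,0,0,0,0,1],[0,0,0,0,0,0,1]]'>/dev/null
python3 -c "
from h import *
v=[]
for _ in range(8):
    robot.grab_frame('scene'); s=robot.state(); v.append((s['effort'][4],s['torque'][1],s['ft_force'][2],s['qd'][4]))
print(np.round(v,3)); st()"
```

```text
[[-0.663  0.077  0.538 -0.022]
 [-0.017  0.483 -5.351  0.   ]
 [-0.097 -0.814 -3.517 -0.081]
 [ 0.012  0.406 -4.919 -0.043]
 [-0.052 -0.119 -7.349  0.149]
 [-0.259  1.062 -6.383  0.133]
 [-0.178  0.39  -3.966  0.067]
 [ 0.04   1.628 -4.104  0.154]]
t 60.9 tcp [ 0.6664 -0.0026  0.1585] grasp [ 0.6664 -0.0026  0.1772] rpy [-1.800e+02  1.000e-02  1.699e+02] F [ 0.55  0.16 -4.1 ] M [ 0.649  1.628 -0.078] w 0.69 q [-0.18  0.44  1.42 -0.    1.28 -1.58]
```

It still rings. I'll tip gently to latch-down and back, since the state before this was quiet.

```bash

python3 -m inch '[[0,0,0,0,-3,0,1],[0,0,0,0,-5,0,1],[0,0,0,0,-4,0,1],[0,0,0,0,0,0,1],[0,0,0,0,0,0,1],[0,0,0,0,2,0,1],[0,0,0,0,3,0,1],[0,0,0,0,3,0,1]]'>/dev/null
python3 -m inch '[[0,0,0,0,2,0,1],[0,0,0,0,1.5,0,1],[0,0,0,0,0.5,0,1],[0,0,0,0,0,0,1]]'>/dev/null
python3 -c "
from h import *
v=[]
for _ in range(6):
    f=robot.grab_frame('scene'); s=robot.state(); v.append((s['effort'][4],s['torque'][1],s['ft_force'][2],s['qd'][4]))
print(np.round(v,3)); st()
cv2.imwrite('pics/s7.png',cv2.resize(f['image'][100:290,240:440,::-1],None,fx=3,fy=3))"
```

```text
[[-0.023  0.084 -5.193  0.027]
 [ 0.273  1.167 -7.833  0.089]
 [-0.402  0.149 -3.43   0.078]
 [-0.138  0.057 -3.28  -0.041]
 [-0.102 -1.301 -3.633 -0.135]
 [-0.221 -1.037 -7.567 -0.131]]
t 62.4 tcp [ 0.6663 -0.0025  0.1585] grasp [ 0.6663 -0.0025  0.1772] rpy [1.800e+02 1.000e-02 1.699e+02] F [-0.03  0.51 -7.57] M [ 0.09  -1.037 -0.115] w 0.694 q [-0.18  0.44  1.42  0.    1.28 -1.58]
```

View pics/s7.png

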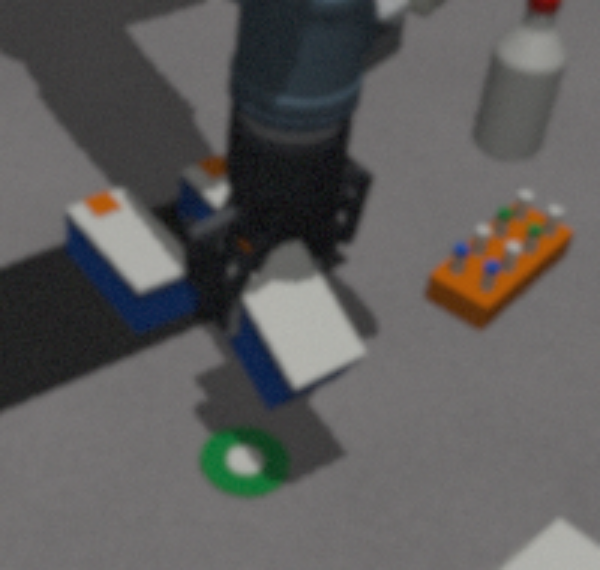

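The picture shows the held case pitched far end down in the jaws: its far face has nearly vanished at crop (320,390). I'll measure that pitch from the lid edges, using the standing middle case as a check.

```bash
python3 - <<'E'
import numpy as np,cv2
K=np.array([[467.182,0,278.795],[0,467.182,201.004],[0,0,1]]);R=np.array([[0.66663383,0.74512739,0.019609],[0.52823923,-0.4537056,-0.71771481],[-0.52589225,0.48881121,-0.69606102]])
def pitch(p,q,off=(240,100),s=3):
    a=[np.linalg.inv(K)@np.array([off[0]+(x+.5)/s-.5,off[1]+(y+.5)/s-.5,1]) for x,y in(p,q)]
    n=R.T@np.cross(*a); h=np.array([np.cos(np.radians(-10.1)),np.sin(np.radians(-10.1)),0])
    # h cos + (-z) sin : n.h cos - nz sin=0
    return np.degrees(np.arctan2(n@h,n[2]))
print("mid",pitch((68,212),(135,292)),"held L",pitch((243,298),(297,392)),"held R",pitch((310,255),(365,350)))
im=cv2.imread('pics/s7.png'); cv2.imwrite('pics/s7z.png',cv2.resize(im[220:420,190:400],None,fx=3,fy=3,interpolation=cv2.INTER_CUBIC))
im=cv2.imread('pics/s6.png')[150:235,290:375]; cv2.imwrite('pics/s6z.png',cv2.resize(im,None,fx=6,fy=6,interpolation=cv2.INTER_CUBIC))
E
```

```text
mid -176.80920002698426 held L -154.4851457924859 held R -153.3343461716802
```

View pics/s7z.png

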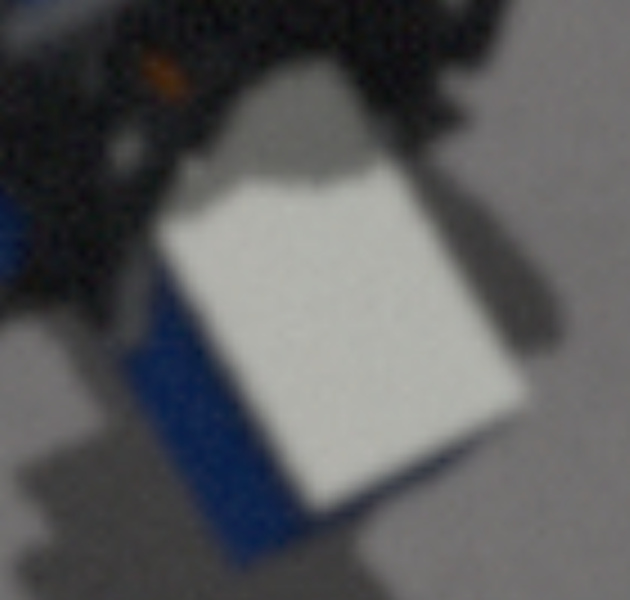

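View pics/s6z.png

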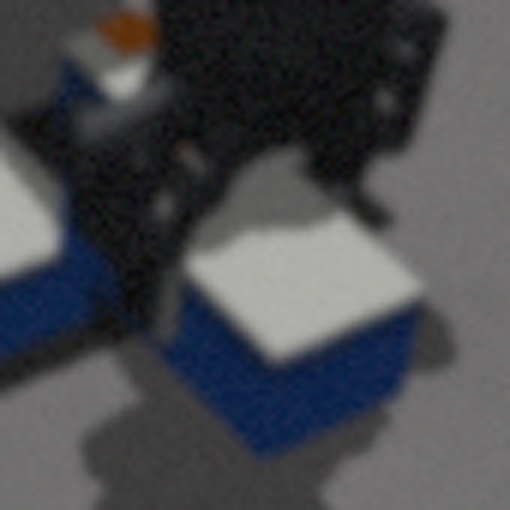

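```bash
python3 - <<'E'
import numpy as np
K=np.array([[467.182,0,278.795],[0,467.182,201.004],[0,0,1]]);R=np.array([[0.66663383,0.74512739,0.019609],[0.52823923,-0.4537056,-0.71771481],[-0.52589225,0.48881121,-0.69606102]])
def pitch(p,q,off,s):
    a=[np.linalg.inv(K)@np.array([off[0]+(x+.5)/s-.5,off[1]+(y+.5)/s-.5,1]) for x,y in(p,q)]
    n=R.T@np.cross(*a); h=np.array([np.cos(np.radians(-10.1)),np.sin(np.radians(-10.1)),0])
    return np.degrees(np.arctan2(n@h,n[2]))+180
o=(240+190/3,100+220/3)
print("s7 L",pitch((160,235),(315,515),o,9),"R",pitch((395,160),(530,390),o,9),"bottom",pitch((130,365),(240,570),o,9))
o=(290,150)
print("s6 L",pitch((190,270),(275,360),o,6),"R",pitch((340,210),(422,290),o,6),"bot",pitch((160,340),(265,458),o,6))
E
```

```text
s7 L 27.392261269690408 R 26.041448116333044 bottom 28.453095392389457
s6 L 1.637060510443547 R 1.2940318301251637 bot 2.7872477482945612
```

The case has slipped about 26° far end down in the pads during that last tip; it was level (1.5°) before. I'll turn the tool 26° the other way to level it, shifting x to stay centred.

```bash

python3 -m inch '[[-0.4,0,0,0,-3,0,1],[-0.4,0,0,0,-5,0,1],[-0.1,0,0,0,-5,0,1],[0,0,0,0,-5,0,1],[0,0,0,0,-4,0,1],[0,0,0,0,-3,0,1],[0,0,0,0,-1,0,1],[0,0,0,0,0,0,1]]'>/dev/null
python3 -m inch '[[0,0,0,0,0,0,1],[0,0,0,0,0,0,1]]'>/dev/null
python3 -c "
from h import *
f=robot.grab_frame('scene'); st()
cv2.imwrite('pics/s8.png',cv2.resize(f['image'][140:250,280:400,::-1],None,fx=6,fy=6,interpolation=cv2.INTER_CUBIC)[:600])
f=robot.grab_frame('top'); cv2.imwrite('pics/t8.png',cv2.resize(f['image'][90:210,220:340,::-1],None,fx=5,fy=5,interpolation=cv2.INTER_CUBIC))"
```

```text
t 63.45 tcp [ 0.6759 -0.0044  0.1592] grasp [ 0.6678 -0.003   0.176 ] rpy [180.    26.01 169.89] F [ 0.11 -0.51 -4.3 ] M [ 0.16   0.652 -0.029] w 0.692 q [-0.18  0.22  1.79  0.    0.68 -1.58]
```

View pics/s8.png

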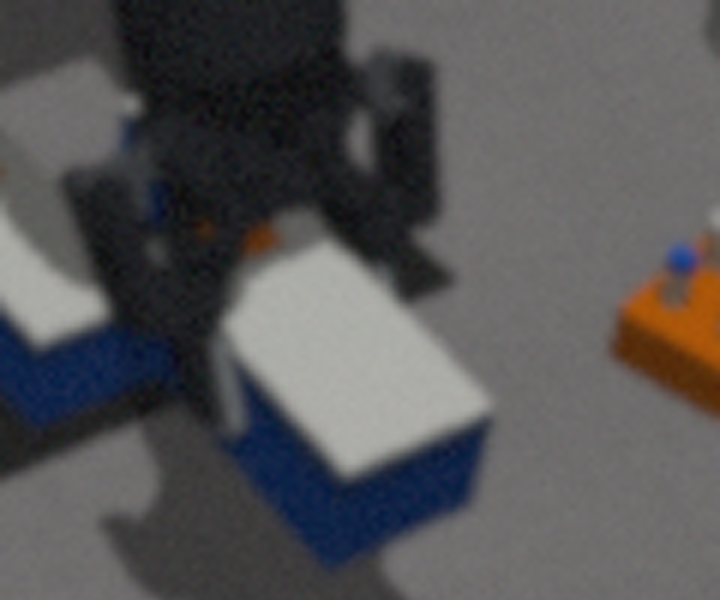

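View pics/t8.png

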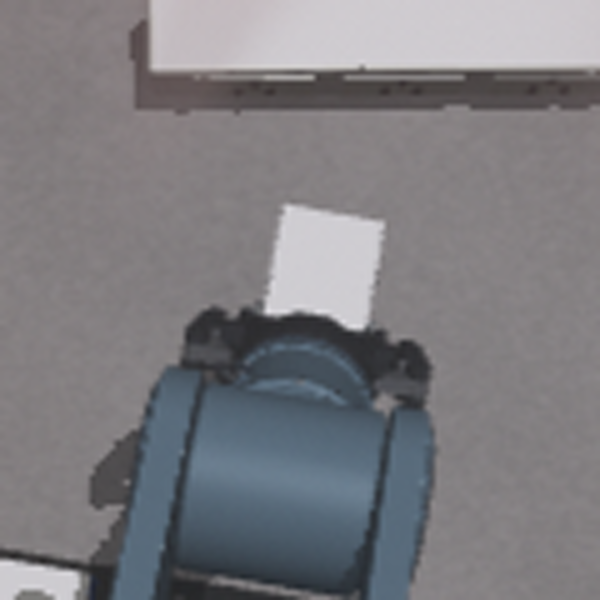

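Front face tall again. I compute the pitch and triangulate the far lid corners: scene crop (345,478) and (490,408), top crop (285,205) and (385,220).

```bash
python3 - <<'E'
import numpy as np,cv2
K=np.array([[467.182,0,278.795],[0,467.182,201.004],[0,0,1]]);R=np.array([[0.66663383,0.74512739,0.019609],[0.52823923,-0.4537056,-0.71771481],[-0.52589225,0.48881121,-0.69606102]]);t=np.array([-0.34482854,-0.23208354,1.43480017])
K2=np.array([[390.457,0,278.291],[0,390.457,206.530],[0,0,1]]);R2=np.array([[-0.01368603,-0.99977079,0.01646382],[-0.99649787,0.01227916,-0.08271164],[0.08249052,-0.01753815,-0.99643752]]);t2=np.array([0.01362621,0.53001438,1.27171974])
px=lambda p,o,s:np.array([o[0]+(p[0]+.5)/s-.5,o[1]+(p[1]+.5)/s-.5])
o=(280,140);h=np.array([np.cos(np.radians(-10.1)),np.sin(np.radians(-10.1)),0])
for p,q in(((225,325),(345,478)),((325,240),(490,408)),((235,450),(330,570))):
    a=[np.linalg.inv(K)@np.append(px(x,o,6),1) for x in(p,q)];n=R.T@np.cross(*a);print("pitch",np.degrees(np.arctan2(n@h,n[2]))%180)
P1=K@np.c_[R,t];P2=K2@np.c_[R2,t2]
# in the top view left = +y; scene right corner = +y
C=[]
for s,u in(((490,408),(285,205)),((345,478),(385,220))):
    X=cv2.triangulatePoints(P1,P2,px(s,o,6),px(u,(220,90),5))[:,0];X=X[:3]/X[3];C.append(X);print("corner",X.round(4))
m=np.mean(C,0);print("width",np.linalg.norm(C[0]-C[1]));c=m-0.06*h;print("centre of lid",c.round(4),"underside z",c[2]-.05)
E
```

```text
pitch 9.818326938269792
pitch 2.384419293281667
pitch 7.994105983563031
corner [0.739  0.0125 0.1945]
corner [ 0.7294 -0.046   0.1939]
width 0.05931458455218628
centre of lid [ 0.6751 -0.0062  0.1942] underside z 0.1442097312353819
```

```bash
cat > lid.py <<'E'
import numpy as np,cv2,sys
K=np.array([[467.182,0,278.795],[0,467.182,201.004],[0,0,1]]);R=np.array([[0.66663383,0.74512739,0.019609],[0.52823923,-0.4537056,-0.71771481],[-0.52589225,0.48881121,-0.69606102]])
h=np.array([np.cos(np.radians(-10.1)),np.sin(np.radians(-10.1)),0])
def edges(fn,o,s,win):
    im=cv2.imread(fn);x0,y0,x1,y1=win;hs=cv2.cvtColor(im,cv2.COLOR_BGR2HSV)
    m=np.zeros(im.shape[:2],np.uint8);m[y0:y1,x0:x1]=((hs[...,2]>140)&(hs[...,1]<50))[y0:y1,x0:x1]*255
    c=max(cv2.findContours(m,cv2.RETR_EXTERNAL,cv2.CHAIN_APPROX_NONE)[0],key=cv2.contourArea)
    a=cv2.approxPolyDP(c,10,True)[:,0];print(a.tolist())
    for p,q in zip(a,np.roll(a,-1,0)):
        d=q-p;L=np.hypot(*d)
        if L<60: continue
        u=d/L;w=c[:,0]-p;al=w@u;pe=abs(w@np.array([-u[1],u[0]]));sel=c[:,0][(al>.12*L)&(al<.88*L)&(pe<8)].astype(np.float32)
        vx,vy,x,y=cv2.fitLine(sel,cv2.DIST_L2,0,.01,.01).ravel()
        A=[np.linalg.inv(K)@np.array([o[0]+(X+.5)/s-.5,o[1]+(Y+.5)/s-.5,1]) for X,Y in((x,y),(x+100*vx,y+100*vy))]
        n=R.T@np.cross(*A);n/=np.linalg.norm(n);g=np.degrees(np.arctan2(n@h,n[2]));g=(g+90)%180-90
        print(p,q,"pitch",round(float(g),1))
E
python3 - <<'E'
from lid import edges
edges('pics/s8.png',(280,140),6,(200,200,520,520)); print('s6'); edges('pics/s6z.png',(290,150),6,(170,180,440,380)); print('mid'); edges('pics/s7.png',(240,100),3,(50,170,200,300)); print('s0');
import cv2; im=cv2.imread('pics/scene0.png')[140:240,200:360]; cv2.imwrite('pics/s0z.png',cv2.resize(im,None,fx=5,fy=5,interpolation=cv2.INTER_CUBIC)); edges('pics/s0z.png',(200,140),5,(90,180,320,480))
E
```

```text
[[228, 323], [346, 468], [488, 404], [325, 244], [253, 279]]
[228 323] [346 468] pitch 3.8
[346 468] [488 404] pitch -54.0
[488 404] [325 244] pitch 1.2
[325 244] [253 279] pitch -49.7
s6
[[419, 285], [342, 218], [250, 232], [192, 263], [280, 351]]
[419 285] [342 218] pitch -6.4
[342 218] [250 232] pitch -42.6
[250 232] [192 263] pitch -51.4
[192 263] [280 351] pitch -0.6
[280 351] [419 285] pitch -53.2
mid
[[70, 207], [136, 286], [178, 272], [120, 191], [121, 209], [104, 217]]
[ 70 207] [136 286] pitch 0.8
[178 272] [120 191] pitch 6.3
s0
[[98, 244], [208, 389], [306, 347], [197, 208], [173, 215], [189, 242], [139, 259], [121, 236]]
[ 98 244] [208 389] pitch 0.5
[208 389] [306 347] pitch -49.2
[306 347] [197 208] pitch 1.1
```

Line fits put the held case about 2° far end down, and the centre is about 9 mm too far out. I'll trim both gently.

```bash

python3 -m inch '[[0.2,0,-0.1,0,-0.5,0,1],[0.3,0.1,-0.2,0,-1,0,1],[0.2,0.1,-0.1,0,-0.5,0,1],[0,0,0,0,0,0,1],[0,0,0,0,0,0,1],[0,0,0,0,0,0,1],[0,0,0,0,0,0,1],[0,0,0,0,0,0,1]]'
python3 -m inch '[[0,0,0,0,0,0,1],[0,0,0,0,0,0,1],[0,0,0,0,0,0,1],[0,0,0,0,0,0,1],[0,0,0,0,0,0,1]]'>/dev/null
python3 -c "
from h import *
from lid import edges
f=robot.grab_frame('scene'); st()
v=[]
cv2.imwrite('pics/s9.png',cv2.resize(f['image'][140:250,280:400,::-1],None,fx=6,fy=6,interpolation=cv2.INTER_CUBIC)[:600])
edges('pics/s9.png',(280,140),6,(180,200,520,520))
g=robot.grab_frame('top'); cv2.imwrite('pics/t9.png',cv2.resize(g['image'][90:210,220:340,::-1],None,fx=5,fy=5,interpolation=cv2.INTER_CUBIC))
for _ in range(5):
    robot.grab_frame('scene'); s=robot.state(); v.append((s['effort'][4],s['torque'][1],s['ft_force'][2],np.abs(s['qd']).max()))
print(np.round(v,3))
"
```

```text
t: 64.3
tcp_pos: [0.6679, -0.0009, 0.1593]
ee_rot: [-3.142, 0.489, 2.965]
ft_force: [-0.1, -0.2, -4.6]
gripper_width: 0.696
t 64.85 tcp [ 0.6677 -0.0008  0.1592] grasp [0.659  0.0007 0.1757] rpy [-180.    28.   169.9] F [ 0.99 -0.15 -5.01] M [0.06  0.726 0.006] w 0.693 q [-0.18  0.19  1.84  0.    0.63 -1.58]
[[219, 293], [225, 326], [332, 441], [474, 378], [314, 226], [241, 256]]
[225 326] [332 441] pitch 0.9
[332 441] [474 378] pitch -53.3
[474 378] [314 226] pitch -0.1
[314 226] [241 256] pitch -50.0
[[-3.022e+00  6.850e-01 -4.685e+00  1.000e-03]
 [-3.022e+00  7.050e-01 -5.297e+00  2.000e-03]
 [-3.022e+00  6.540e-01 -5.412e+00  1.000e-03]
 [-3.023e+00  6.640e-01 -4.606e+00  1.000e-03]
 [-3.023e+00  6.690e-01 -5.234e+00  2.000e-03]]
```

View pics/s9.png

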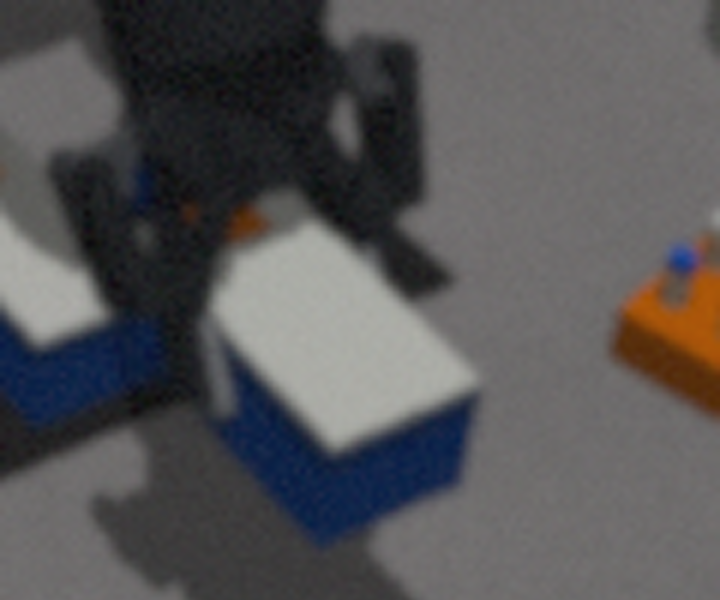

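View pics/t9.png

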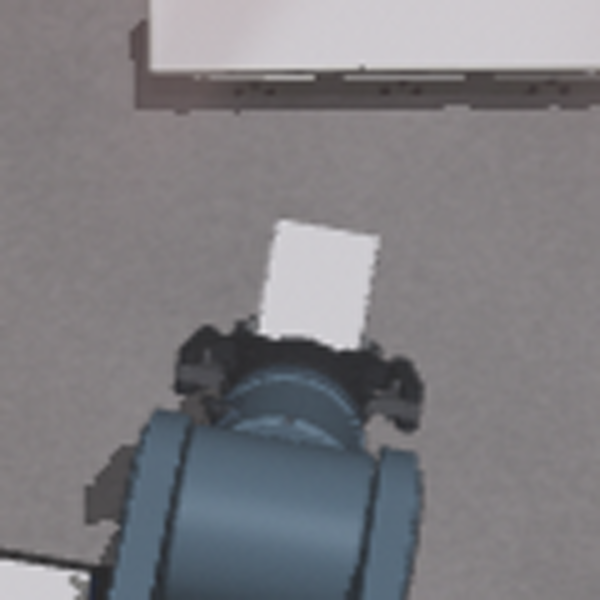

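Level (about 0.5°), still and quiet. The centre has moved the intended 8 mm, to about (0.667, -0.003), with the underside about 14 cm up. The middle case is upright on the mat. Handing in.

```bash
python3 -c "
from h import *
print(robot.sign_off()); st()"
```

```text
the job is handed in; nothing more can be done
None
the job is handed in; nothing more can be done
```

I tested the three cases left to right, and handed in at about 65 s holding the right-hand case over the green spot. That the right case is the one with the loose ball is my best reading; I never got a clean measurement of it.

**Which case rattles:**
- **Left and middle:** moment readings at the two ends were centred and differed by at most about 0.03 N m, against 0.14 N m expected with a ball. I picked up the middle case a second time to re-check it, and joint-5 effort agreed that nothing moved.
- **Right:** I chose it because only this case kept ringing strongly after being tipped and swung about 26° in the grip on a last check tip over the spot. Its level reading also drifted off centre and changed with tipping. The clean 0.14 N m step never showed, and several of its end-to-end comparisons came out unchanged.

**Extra moves:** besides the re-check of the middle case, I picked the right case up again and tipped it several more times. The last of these were over the spot.

**Last checks before handing in:**
- **Level and still:** after the slip I levelled the case by tilting the tool 28°. It measured level to about 1° from its lid edges, and the joint speeds were about 0.002 rad/s.
- **Position:** its centre is near (0.667, -0.003), within a few mm of the spot, worked out by triangulating it and adding the final shift. The underside is about 14 cm up.
- **The rest of the bench:** the middle case looked upright on the mat in the last picture. The arm hid most of the left case by then; an earlier view showed it standing. The other items looked unmoved in the full views taken at the spot.

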